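Fetch a spacer from a deep pocket with sprung tongs and snap it onto the post

TASK

Take the sprung tongs out of their stand, and with them fetch the steel spacer (the ring, not the solid plug) from the bottom of its deep pocket, feeling gently for the bottom and never touching the spacer with the gripper. Thread it over the post of the fixture and push it, without force beyond need, past the sprung catches until it is fully home on the boss; then let go of it and stand the tongs upright back in their stand. Leave the plug and the other things where they are.

Things in the scene. Friction and masses are not known exactly. Their poses are not given: they have to be found in the camera images.
- tongs: Steel sprung tongs, 130 mm tall, 90 g, upright in a stand. Origin: midway between the open tips, at tip level; z up the legs, y along the closing. Two legs 12 mm wide (x), 36 mm over their outsides (y) when open. Inside the tips (lowest 22 mm) upright ribs make grooves that centre a round part; 26 mm between them when open. Head over the fixed +y leg, 22 mm wide, 116 to 130 mm above the tips.
- tongs_grip (a point): Where to hold the tongs from above: between the grip plates on the legs, 96 mm above the tips. Plates 22 mm wide (x), 34 mm high, 41 mm over both when open (y); one finger on each. Axes as the tongs. A light squeeze of 2 to 4 mm carries the tongs with the tips still open.
- tongs_jaw (a joint): How far the -y leg is squeezed towards the +y leg (fixed to the head), moving parallel against a spring, in m: 0 open, about 0.011 shut on the spacer, 0.016 at its stop, with nothing between. About 5 N starts it, about 9.5 N holds it at 0.011; a grip of 25 to 40 N holds the spacer firmly. Let go, it springs open.
- spacer: Steel ring, 18 mm outside, 10 mm bore, 6 mm high, 11 to 17 g, flat on the bottom of one of the two pockets, within 3 mm of the pocket's middle along its length and 1 mm across. Origin: centre of its underside; z is its axis. The gripper must not touch it.
- plug: Solid steel disc, 18 mm across, 6 mm high, no bore, in the other pocket; to be left there. Origin: centre of its underside.
- magazine: Fixed white block, 96 (x) x 78 (y) x 66 mm, with two pockets. Origin: centre of its underside, z up. Pockets 21 mm wide (x), 46 mm long (y), middles at x = -22 and +22 mm; bottom 6 mm above the origin, rim at 66 mm (2 mm lead-in). Tongs go in with their y along the pocket's y, tips astride the part. It must not be pressed with more than 20 N: feel for the bottom slowly, and rise 2 mm before squeezing.
- stand: Grey block fixed to the table, 60 x 90 x 66 mm on an 80 x 110 mm foot, with one slot for the tongs, 17 mm (x) by 45 mm (y). Origin: centre of its underside, z up. Slot bottom 6 mm above the origin, rim at 66 mm. The tongs stand on their tips on the slot's bottom, their y along the stand's y.
- fixture: Aluminium plate fixed to the table, 90 x 90 x 10 mm, with a boss and post in its middle. Origin: centre of its underside, on the post's axis, z up. Boss 13 mm across, top at 20 mm. Post 8 mm across to 50 mm height, then a cone. Nothing may be pressed on it with more than 20 N.
- post_tip (a point): Top of the post's cone (2 mm across), 58 mm above the fixture's underside. Below the cone two sprung leaf catches, on the fixture's +x and -x sides, slope out from inside the post at 40 mm height to 13 mm across at 27 mm. The spacer's bore squeezes them in on its way down (about 3 to 6 N) and they spring out over it when it is home.
- seat (a point): Centre of the top of the boss, 20 mm above the fixture's underside: where the spacer's origin is when fully home.
- bottle: White bottle, 60 mm across, 150 mm high, a bystander. Origin: centre of its underside.
- tray: White two-part tray, 130 x 100 x 40 mm, a bystander. Origin: centre of its underside.
- screwdriver: Screwdriver lying on the table near the robot, a bystander. Origin: under the middle of it.
Mind the look-alikes: they are no part of the job. Leave any red look-alike of the stand alone.

How it is judged (in metres and radians):
On the way, in this order (a step that is already met when the one before it is completed fails the run):
1. the spacer is lifted out of its pocket in the tongs, its underside more than 4 mm above the rim (z of spacer in the frame of magazine above 0.07 m and contact force between spacer and tongs above 1 N), for 0.2 s.
2. the spacer is fully home on the boss of the fixture, below the catches (horizontal distance between spacer and seat below 0.0025 m and z of spacer in the frame of seat between -0.002 and 0.002 m and angle between the z axis of spacer and the z axis of fixture, either way round below 0.1 rad), for 0.2 s.
At the end, for the whole second after the job is handed in: The spacer is home on the boss (within 2 mm in height, 2.5 mm sideways, level), free of the tongs; the tongs stand upright on the bottom of their stand's slot (within 4 mm in height, 12 mm sideways, 0.15 rad); both at rest (all of step 2 and contact force between spacer and tongs below 0.1 N and horizontal distance between tongs and stand below 0.012 m and z of tongs in the frame of stand below 0.01 m and angle between tongs's own z axis and vertical below 0.15 rad and linear speed of each of tongs, spacer below 0.02 m/s); the robot touches nothing.
It fails at once if the tongs press on the magazine with more than 20 N (contact force between tongs and magazine above 20 N).
It fails at once if the spacer or the tongs press on the fixture with more than 20 N (contact force between any of spacer, tongs and fixture above 20 N).
It fails at once if the gripper touches the spacer (contact force between spacer and the fingers above 0.5 N).
It fails at once if the plug is moved more than 15 mm (distance of plug from where it was at the start of the episode above 0.015 m).
It fails at once if the bottle, tray or screwdriver is moved more than 20 mm (distance of any of bottle, tray, screwdriver from where it was at the start of the episode above 0.02 m).
It also fails if it takes over 70 s, if anything falls off the work surface, if the arm or the gripper's body presses on something with over 40 N, if the wrist force passes 120 N, or if a joint passes its speed limit or range.

ROBOT

A 6-joint arm with a two-finger parallel gripper is mounted at the origin on the work surface. World frame = base frame: x ahead of the robot, y to its left, z up, the work surface at z = 0. Lengths are in mm, angles in rad, forces in N, time in s.
With the tool pointing down it reaches from about 350 to 875 mm from the base axis. Payload 4.2 kg.
Tool frame: the origin (TCP) lies at the very end of the fingers, on their centre line; the grasp point (between the pads) lies 19 mm behind it; z points along the fingers, y is the direction in which the jaws open and shut (so a half turn about z gives the same grasp; the last joint's range is limited). The gripper opens to 85 mm and grips with 20 to 120 N. Pads are 22 mm wide; open, the fingers measure 114 mm over their backs; the gripper's body (76 mm by 85 mm) begins 54 mm behind the grasp point. The pads swing forward as they close: fully open they stand 13 mm farther back than shut.
Start: joints at [-0.926, 0.385, 0.008, 0, -1.194, -0.259], TCP at [235.201, -579.033, 231.312] pointing down, gripper open.
Joint ranges: [-3.14, 3.14], [-1.21, 2.06], [-1.07, 1.41], [-3.16, 2.05], [-2.99, -0.16], [-3.1, 3.1]. Speed limits (rad/s): [2.79, 2.79, 3.14, 3.14, 3.14, 3.14].

INTERFACE

Orientations are given as a unit quaternion [x, y, z, w].
In Python, from bench import arm gives the robot as it stands.
- The arm moves only by the tool apply_moves, never from a script. Its argument "plan" is one flat list of numbers, 5 for each row, row after row: the gripper's target within -1 to 1 (shut at 1, half-way at 0, fully open at -1), then the shift along the world's x, y, z in m, then the turn about the world's z in degrees. A call has 1 to 8 rows; each row is the pose to reach, as a shift and turn from the pose commanded when the call began; what a row does not reach only later rows make up. A row lasts 1/12 s, in which the tool goes at most 41.7 mm and 7.16 degrees, less where a joint would pass 70% of its speed; a pose out of reach is approached as far as the arm can. A call with a gripper value outside its range is refused whole. The fingers move at their own pace and stop on an object; the grip force is fixed at half the most. Time passes only in rows, so rows that repeat a pose let the fingers close. It gives the time, the measured TCP pose, the force and the opening at its end, in the units of the state.
- arm.read_state(): the state, without advancing time (a new reading comes with each control period).
- arm.get_image(name): name is "side" or "top"; returns a dict with "color" (480x640x3 uint8, red, green, blue), "range_z" (480x640 float32, mm along the optical axis (not along the pixel's ray), 0 where there is no reading), "camera_matrix" (3x3 intrinsics, pixels), "k1" (the pictures are not rectified: a ray, as slopes to the right and down, at radius r is drawn at 1 + k1 r^2 times it, then the intrinsics apply), "camera_from_world" (4x4, takes a point from world to camera coordinates). Camera axes: x right, y down, z forward; pixel columns grow to the right and rows downward; lengths in mm; the calibration is good to about 2 mm. A picture is of the moment at which its call begins.
- arm.job_done(): hands the job in, once; it reports no verdict.
The state is a dict: "clock": time; "joints": joint angles; "joint_vel": joint speeds; "joint_efforts": joint torques, N m; "position": TCP position; "ee_rot": TCP orientation; "contact_force": force on the tool from outside, world axes, zero at the start; "wrist_torque": the same for the moment, N m; "gripper_width": finger opening in mm.
Only numpy, scipy, OpenCV 4.12 (cv2) and the standard library are available. Lean on these libraries where they do the work, as an engineer would, in place of code of your own. Each camera call takes 0.05 s, during which the arm holds its last target.

## Working session

There is one attempt and no reset: what is moved stays moved. The work goes in short steps, Python scripts to look and compute and a tool call to move; the robot and the scene stay as the last step left them, time stands still between calls to the robot, and variables do not carry over. Pictures are saved under pics/ and viewed, and the job is handed in when it is done.

Besides the shell and the picture viewer there is one more tool, called after "Call:" as name(argument=value, ...) on one line, values as JSON. apply_moves: Moves the arm, as the interface text tells. Its arguments: {"type":"object","properties":{"plan":{"type":"array","items":{"type":"number"}}},"required":["plan"]}

```bash
ls; mkdir -p pics; python3 - <<'E'
from bench import arm
import cv2,numpy as np
print(arm.read_state())
for n in("side","top"):
    d=arm.get_image(n); cv2.imwrite(f"pics/{n}0.png",d["color"][:,:,::-1]); np.savez(f"{n}0.npz",**d)
    print(n,d["camera_matrix"],d["k1"],d["camera_from_world"])
E
```

```text
pics
{'clock': 0.0, 'joints': array([-9.26403387e-01,  3.85561610e-01,  6.63071884e-03, -5.35807939e-04,
       -1.19400531e+00, -2.58603088e-01]), 'joint_vel': array([ 0.00049852, -0.00066873,  0.00012538, -0.00175595,  0.00036146,
        0.00035969]), 'joint_efforts': array([-9.01140593e-04, -3.92291451e+01,  1.88399041e+01,  4.18629661e+00,
       -4.60869516e-03,  2.26988595e-05]), 'position': array([ 234.98856311, -578.50680654,  230.21499182]), 'ee_rot': array([-1.91603807e-01,  9.81471739e-01,  1.07136573e-03, -2.42774166e-04]), 'contact_force': array([-0.44072923,  0.06331124, -0.82991086]), 'wrist_torque': array([-0.027223  , -0.03834303,  0.06664723]), 'gripper_width': 85.4625863290859}
side [[447.90194193   0.         322.61079332]
 [  0.         447.90194193 244.40273854]
 [  0.           0.           1.        ]] -0.05078312311509814 [[-9.24653366e-01 -3.80500073e-01  1.53573138e-02  4.72484192e+02]
 [-2.99655224e-01  7.02121777e-01 -6.45934793e-01  8.12536511e+01]
 [ 2.34995532e-01 -6.01867680e-01 -7.63238099e-01  1.15477198e+03]
 [ 0.00000000e+00  0.00000000e+00  0.00000000e+00  1.00000000e+00]]
top [[488.50335751   0.         323.66528769]
 [  0.         488.50335751 241.043798  ]
 [  0.           0.           1.        ]] -0.04322542137518407 [[ 7.04276827e-03 -9.99881020e-01  1.37239215e-02  1.42150489e+02]
 [-9.96338259e-01 -8.18594408e-03 -8.51061868e-02  4.72250395e+02]
 [ 8.52084041e-02 -1.30742850e-02 -9.96277366e-01  1.23595139e+03]
 [ 0.00000000e+00  0.00000000e+00  0.00000000e+00  1.00000000e+00]]
```

View pics/side0.png

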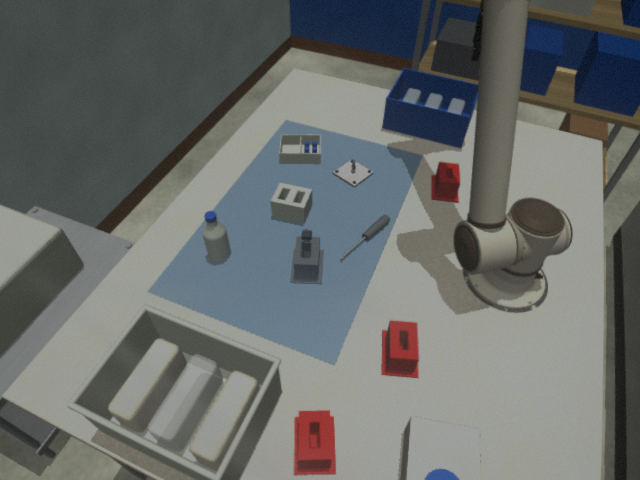

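View pics/top0.png

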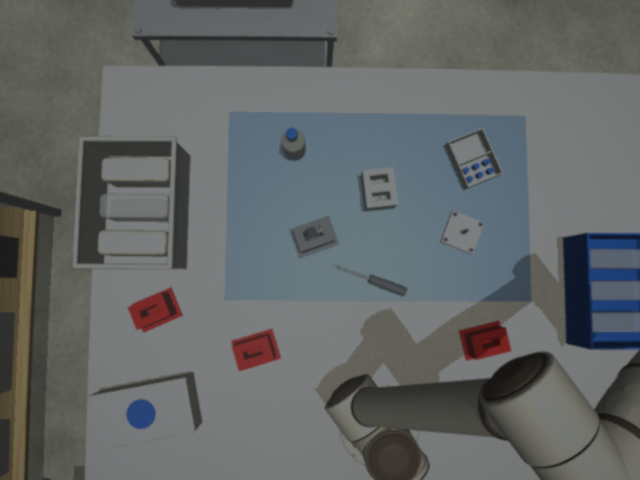

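The side view shows the grey stand with the tongs at (307,258), the white magazine at (292,203), the fixture at (353,172), the bottle at (215,240), the tray at (300,149) and the screwdriver at (365,238). In the top view the stand is at (314,236), the magazine at (379,188) and the fixture at (462,231).

Candidates for the tongs' stand:
- the grey one, at top (314,236)
- the red look-alikes, at top (155,309), (256,350) and (485,340)

I choose the grey one. Next I crop closer.

```bash
python3 - <<'E'
import cv2,numpy as np
s=cv2.imread("pics/side0.png");t=cv2.imread("pics/top0.png")
f=lambda im,x,y,w,h,k:cv2.resize(cv2.convertScaleAbs(im[y:y+h,x:x+w],alpha=1.6),None,fx=k,fy=k,interpolation=cv2.INTER_CUBIC)
cv2.imwrite("pics/topcrop.png",f(t,285,155,205,110,3.9))
cv2.imwrite("pics/sidecrop.png",f(s,255,150,130,140,4.2))
E
```

```text
(no output)
```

View pics/topcrop.png

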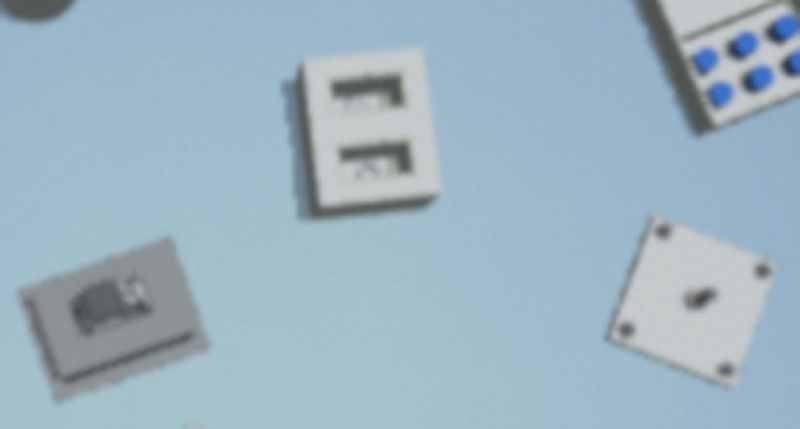

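View pics/sidecrop.png

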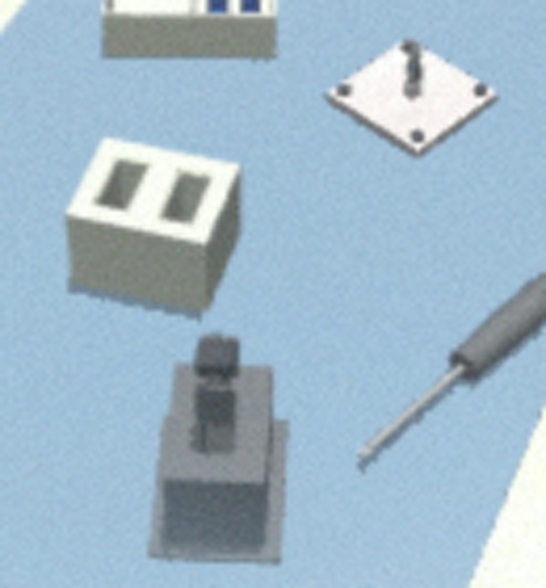

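The top crop shows the spacer candidate, with a dark bore spot, in the pocket nearer the robot, about (380,197). The plug is in the far pocket, about (377,179). I'll enlarge both pockets to check, then measure.

```bash
cat > h.py <<'E'
import cv2,numpy as np
from bench import arm
def load(n): return dict(np.load(n))
def ray(d,uv):
    uv=np.asarray(uv,float).reshape(-1,1,2); k=float(d["k1"])
    p=cv2.undistortPoints(uv,d["camera_matrix"],np.array([k,0,0,0,0.]))[:,0]
    T=d["camera_from_world"];R=T[:3,:3];c=-R.T@T[:3,3]
    v=np.c_[p,np.ones(len(p))]@R
    return c,v
def plane(d,uv,z):
    c,v=ray(d,uv); s=(z-c[2])/v[:,2]; return c+v*s[:,None]
def tri(d1,u1,d2,u2):
    c1,v1=ray(d1,u1);c2,v2=ray(d2,u2);v1=v1[0];v2=v2[0]
    s=np.linalg.lstsq(np.c_[v1,-v2],c2-c1,rcond=None)[0]
    a=c1+s[0]*v1;b=c2+s[1]*v2
    return (a+b)/2,np.linalg.norm(a-b)
def proj(d,P):
    P=np.asarray(P,float).reshape(-1,3);T=d["camera_from_world"]
    r=cv2.Rodrigues(T[:3,:3])[0]
    return cv2.projectPoints(P,r,T[:3,3],d["camera_matrix"],np.array([float(d["k1"]),0,0,0,0.]))[0][:,0]
E
python3 - <<'E'
from h import *
np.set_printoptions(precision=2,suppress=True)
S=load("side0.npz");T=load("top0.npz")
for n,d,roi in(("top",T,(355,160,50,55)),("side",S,(265,178,55,50))):
    x,y,w,h=roi;im=d["color"][y:y+h,x:x+w,::-1]
    cv2.imwrite(f"pics/mag_{n}.png",cv2.resize(cv2.convertScaleAbs(im,alpha=1.5),None,fx=10,fy=10,interpolation=cv2.INTER_NEAREST))
# masks: white(low saturation, bright) in ROI
def seg(d,roi,lo,hi,smax,name):
    x,y,w,h=roi;hsv=cv2.cvtColor(d["color"],cv2.COLOR_RGB2HSV)
    m=((hsv[...,1]<=smax)&(hsv[...,2]>=lo)&(hsv[...,2]<=hi)).astype(np.uint8)
    mm=np.zeros_like(m);mm[y:y+h,x:x+w]=m[y:y+h,x:x+w]
    c=max(cv2.findContours(mm,cv2.RETR_EXTERNAL,cv2.CHAIN_APPROX_NONE)[0],key=cv2.contourArea)
    r=cv2.minAreaRect(c);print(name,r,cv2.contourArea(c));return r
for p in((379,205),(360,195),(340,220),(455,240),(330,230),(303,240),(295,245)):
    print(p,T["color"][p[1],p[0]],cv2.cvtColor(T["color"][p[1]:p[1]+1,p[0]:p[0]+1],cv2.COLOR_RGB2HSV)[0,0],T["range_z"][p[1],p[0]])
E
```

```text
(379, 205) [119 122 123] [ 98   8 123] 1216.3357
(360, 195) [ 80  94 103] [102  57 103] 1288.366
(340, 220) [102 120 127] [ 98  50 127] 1277.9581
(455, 240) [123 126 127] [ 98   8 127] 1271.8488
(330, 230) [88 91 94] [105  16  94] 1208.7964
(303, 240) [87 91 94] [103  19  94] 1204.3076
(295, 245) [86 93 97] [101  29  97] 1267.9468
```

View pics/mag_top.png

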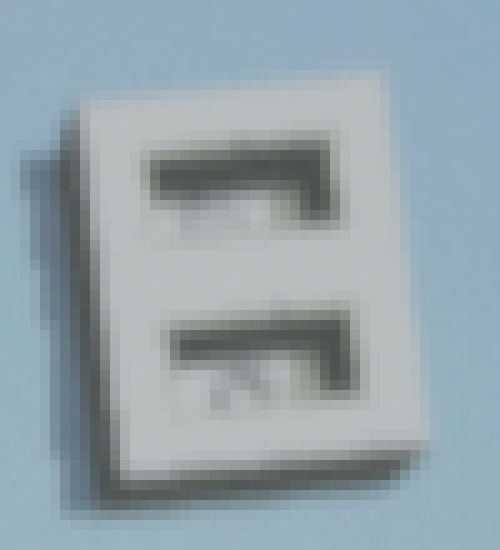

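View pics/mag_side.png

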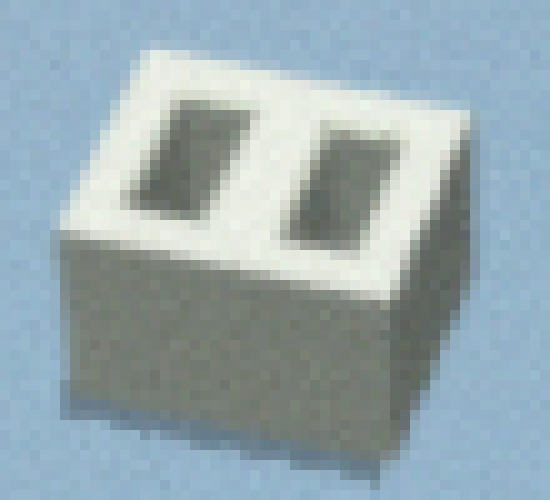

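```bash
python3 - <<'E'
from h import *
fr=[arm.get_image("top") for _ in range(8)]
d=fr[0]; np.savez("topavg.npz",**{**d,"color":np.mean([f["color"] for f in fr],0).astype(np.float32),"range_z":np.median([f["range_z"] for f in fr],0)})
fr2=[arm.get_image("side") for _ in range(6)]
d2=fr2[0]; np.savez("sideavg.npz",**{**d2,"color":np.mean([f["color"] for f in fr2],0).astype(np.float32),"range_z":np.median([f["range_z"] for f in fr2],0)})
T=load("topavg.npz")
a=T["color"][172:210,365:395]
b=np.clip((a-60)*2.6,0,255).astype(np.uint8)
cv2.imwrite("pics/pockets_avg.png",cv2.resize(b[...,::-1],None,fx=15,fy=15,interpolation=cv2.INTER_CUBIC))
np.set_printoptions(precision=0,suppress=True,linewidth=200)
print(a[...,1][3:34,4:28]); 
E
```

```text
[[116. 105.  99.  96.  92.  88.  84.  82.  80.  73.  70.  68.  67.  66.  64.  62.  60.  62.  78. 110. 123. 126. 126. 126.]
 [107.  82.  70.  67.  65.  64.  62.  61.  60.  59.  58.  56.  56.  56.  55.  55.  55.  55.  74. 109. 123. 125. 126. 126.]
 [106.  76.  58.  56.  56.  56.  56.  56.  56.  56.  57.  58.  59.  58.  57.  56.  55.  55.  72. 105. 121. 126. 126. 126.]
 [110.  80.  62.  60.  59.  58.  60.  62.  63.  66.  70.  73.  74.  72.  69.  66.  58.  55.  67.  96. 118. 125. 126. 126.]
 [116.  90.  79.  77.  74.  71.  78.  84.  86.  92.  97. 100. 100.  93.  87.  79.  63.  55.  63.  90. 115. 124. 126. 126.]
 [120. 107. 104. 102.  95.  93. 100. 106. 107. 113. 118. 120. 118. 107.  99.  89.  68.  58.  64.  88. 114. 124. 126. 126.]
 [123. 121. 121. 118. 108. 110. 114. 115. 115. 117. 120. 124. 121. 111. 104.  96.  78.  71.  76.  91. 113. 123. 126. 126.]
 [124. 124. 125. 122. 113. 116. 118. 119. 118. 117. 118. 121. 120. 113. 110. 108. 100.  98. 100. 106. 116. 124. 126. 126.]
 [124. 124. 124. 122. 117. 118. 120. 121. 121. 120. 120. 121. 121. 119. 119. 120. 119. 119. 120. 121. 124. 126. 126.
[... 2013 characters left out ...]
11. 112. 119. 122. 119. 116. 118. 120. 118. 117. 116. 116. 117. 118. 120. 122. 125.]
 [126. 126. 125. 124. 123. 124. 123. 119. 119. 121. 122. 122. 122. 124. 124. 124. 124. 124. 125. 125. 126. 125. 125. 126.]
 [126. 126. 125. 124. 124. 125. 125. 124. 125. 125. 125. 125. 125. 125. 126. 126. 126. 126. 126. 126. 126. 126. 126. 126.]
 [126. 126. 126. 126. 126. 126. 126. 126. 126. 126. 126. 126. 126. 126. 126. 126. 126. 126. 126. 126. 126. 125. 124. 123.]
 [126. 126. 126. 126. 126. 126. 126. 126. 126. 126. 126. 126. 125. 124. 124. 123. 123. 122. 122. 122. 120. 117. 114. 111.]
 [126. 126. 126. 124. 124. 123. 123. 122. 122. 121. 121. 120. 117. 114. 111. 110. 109. 106. 105. 103. 100.  95.  91.  86.]]
```

View pics/pockets_avg.png

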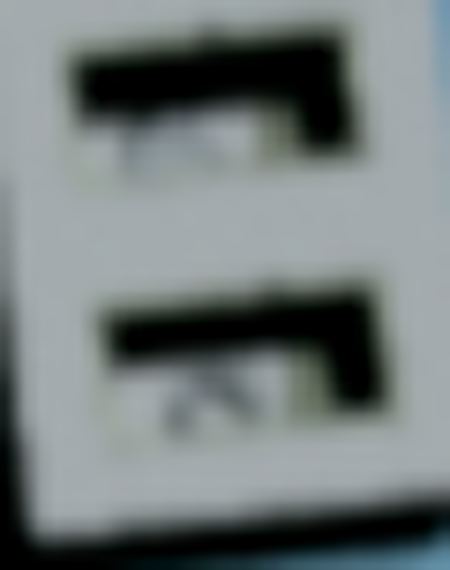

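The near pocket shows a dark bore arc at about (379,197), so it holds the ring. The far pocket shows a uniform grey disc at about (375,182), which is the plug. Next I locate the magazine, fixture, stand and tongs.

```bash
cat > seg.py <<'E'
from h import *
K=8
def rect(d,roi,f,name,show=True):
    x,y,w,h=roi;a=d["color"][y:y+h,x:x+w].astype(np.float32)
    u=cv2.resize(a,None,fx=K,fy=K,interpolation=cv2.INTER_CUBIC)
    m=f(u).astype(np.uint8)
    cs=cv2.findContours(m,cv2.RETR_EXTERNAL,cv2.CHAIN_APPROX_NONE)[0]
    c=max(cs,key=cv2.contourArea)
    toim=lambda p:(np.asarray(p,float)+.5)/K-.5+[x,y]
    hull=cv2.convexHull(c)
    q=hull
    for e in np.arange(.01,.15,.005):
        q=cv2.approxPolyDP(hull,e*cv2.arcLength(hull,True),True)
        if len(q)<=4:break
    q=q[:,0]
    # refine: fit lines to contour pts between corners
    pts=c[:,0].astype(float);L=[]
    for i in range(len(q)):
        p0,p1=q[i].astype(float),q[(i+1)%len(q)].astype(float);t=(p1-p0);n=np.linalg.norm(t);t/=n
        r=pts-p0;s=r@t;o=abs(r@[-t[1],t[0]])
        k=pts[(s>.15*n)&(s<.85*n)&(o<K*0.8)]
        vx,vy,x0,y0=cv2.fitLine(k.astype(np.float32),cv2.DIST_HUBER,0,.01,.01).ravel();L.append((np.array([x0,y0]),np.array([vx,vy])))
    C=[]
    for i in range(len(L)):
        (a0,av),(b0,bv)=L[i-1],L[i]
        s=np.linalg.solve(np.c_[av,-bv],b0-a0);C.append(a0+s[0]*av)
    if show:
        v=np.clip(u*1.4,0,255).astype(np.uint8)[...,::-1].copy()
        cv2.drawContours(v,[c],-1,(0,255,0),1)
        for p in C: cv2.circle(v,tuple(int(t) for t in p),3,(0,0,255),-1)
        cv2.imwrite(f"pics/{name}.png",v)
    return toim(C)
def rep(name,P):
    P=P[:,:2];e=[np.linalg.norm(P[i]-P[i-1]) for i in range(len(P))]
    a=[np.degrees(np.arctan2(*(P[i]-P[i-1])[::-1]))%90 for i in range(len(P))]
    print(name,"ctr",P.mean(0).round(1),"sides",np.round(e,1),"ang",np.round(a,1))
E
python3 - <<'E'
from seg import *
T=load("topavg.npz");S=load("sideavg.npz")
for p in((379,205),(360,205),(375,222),(455,240),(440,215)):print("T",p,T["color"][p[1],p[0]])
for p in((290,190),(283,215),(310,210),(270,190),(350,175),(340,190)):print("S",p,S["color"][p[1],p[0]])
d=T
q=rect(T,(352,160,55,60),lambda u:u[...,0]>106,"mt");rep("mag top",plane(T,q,66))
q2=rect(T,(432,200,62,62),lambda u:u[...,0]>106,"ft");rep("fix top",plane(T,q2,10))
q3=rect(S,(265,178,52,48),lambda u:(u[...,0]>160),"ms");rep("mag side",plane(S,q3,66))
q4=rect(S,(325,150,58,45),lambda u:(u[...,0]>u[...,2]*.87),"fs");rep("fix side",plane(S,q4,10))
for q,dd in((q,T),(q2,T),(q3,S),(q4,S)):print(q.round(1).tolist())
E
cd pics; python3 -c "
import cv2,numpy as np
a=[cv2.resize(cv2.imread(n+'.png'),(395,295)) for n in('mt','ft','ms','fs')]
cv2.imwrite('seg1.png',np.vstack([np.hstack(a[:2]),np.hstack(a[2:])]))"
```

```text
T (379, 205) [118.5   121.375 122.25 ]
T (360, 205) [ 88.125 103.625 112.125]
T (375, 222) [102.    120.25  126.875]
T (455, 240) [123.125 125.75  126.875]
T (440, 215) [ 97.375 115.25  126.125]
S (290, 190) [142.66667 145.66667 138.16667]
S (283, 215) [77.166664 80.333336 75.833336]
S (310, 210) [ 86.666664 101.       110.      ]
S (270, 190) [100.833336 120.5      135.      ]
S (350, 175) [154.16667 153.      151.16667]
S (340, 190) [ 99.666664 120.833336 134.33333 ]
mag top ctr [605.6   5.7] sides [77.2 95.4 78.  95.6] ang [6.4 6.9 6.6 6.4]
fix top ctr [ 480.8 -216.1] sides [ 78.8  59.6 159.8 186.6] ang [ 5.9 86.2 57.5 86.5]Traceback (most recent call last):
  File "<stdin>", line 8, in <module>
  File "seg.py", line 8, in rect
    c=max(cs,key=cv2.contourArea)
ValueError: max() iterable argument is empty
[ WARN:0@0.032] global loadsave.cpp:275 findDecoder imread_('ms.png'): can't open/read file: check file path/integrity
Traceback (most recent call last):
cv2.error: OpenCV(4.12.0) /io/opencv/modules/imgproc/src/resize.cpp:4208: error: (-215:Assertion failed) !ssize.empty() in function 'resize'
```

```bash
python3 - <<'E'
from seg import *
T=load("topavg.npz");S=load("sideavg.npz")
q=rect(T,(352,160,55,60),lambda u:u[...,0]>106,"mt");rep("mag top",plane(T,q,66))
q2=rect(T,(432,200,62,62),lambda u:u[...,0]>u[...,2]*.88,"ft");rep("fix top",plane(T,q2,10))
q3=rect(S,(265,178,52,48),lambda u:(u[...,0]>118)&(u[...,0]>u[...,2]*.87),"ms");rep("mag side",plane(S,q3,66))
q4=rect(S,(325,150,58,45),lambda u:(u[...,0]>u[...,2]*.88),"fs");rep("fix side",plane(S,q4,10))
for a in (q,q2,q3,q4):print(a.round(1).tolist())
def pair(a,b,nm):
    from itertools import permutations
    A=plane(T,a,nm[1])
    for i in a and []: pass
for a,b,z in((q,q3,66),(q2,q4,10)):
    A=plane(T,a,z)
    pb=proj(S,A)
    for i in range(4):
        j=np.argmin(np.linalg.norm(b-pb[i],axis=1)); print(tri(T,a[i],S,b[j]))
E
cd pics; python3 -c "
import cv2,numpy as np
a=[cv2.resize(cv2.imread(n+'.png'),(395,295)) for n in('mt','ft','ms','fs')]
cv2.imwrite('seg1.png',np.vstack([np.hstack(a[:2]),np.hstack(a[2:])]))"
```

```text
mag top ctr [605.6   5.7] sides [77.2 95.4 78.  95.6] ang [6.4 6.9 6.6 6.4]
fix top ctr [ 499.3 -215.9] sides [90.3 90.1 89.8 90.3] ang [68.8 68.4 69.  68.7]
mag side ctr [604.8   5.5] sides [78.5 96.5 78.  95.7] ang [7.1 6.4 6.5 6.7]
fix side ctr [ 497.3 -216. ] sides [110.7  96.7  89.9  94.4] ang [69.2 55.9 69.3 68.3]
[[393.2, 166.3], [398.0, 203.6], [367.0, 206.8], [362.7, 169.3]]
[[452.0, 209.4], [483.9, 222.3], [472.4, 254.1], [440.1, 241.3]]
[[279.2, 182.0], [311.6, 188.7], [303.3, 207.5], [270.0, 200.5]]
[[354.3, 156.3], [372.7, 173.0], [354.0, 187.1], [331.2, 172.5]]
(array([656.99433318, -27.07663106,  66.88549346]), np.float64(0.17832911721901926))
(array([562.12205488, -38.82050786,  65.80772599]), np.float64(1.1225863839930634))
(array([553.24699841,  38.66950222,  65.734594  ]), np.float64(1.0604281017287476))
(array([648.47399961,  49.35440192,  65.28111913]), np.float64(0.9086814975915061))
(array([ 559.50009607, -190.92210492,    6.22425909]), np.float64(2.104897945969083))
(array([ 518.26507827, -269.45783726,   26.19250447]), np.float64(9.11096053917582))
(array([ 441.3810444 , -244.03207186,    2.89615224]), np.float64(0.0695512593543924))
(array([ 473.97783214, -159.60156995,    2.45329056]), np.float64(0.8225630387239278))
```

View pics/seg1.png

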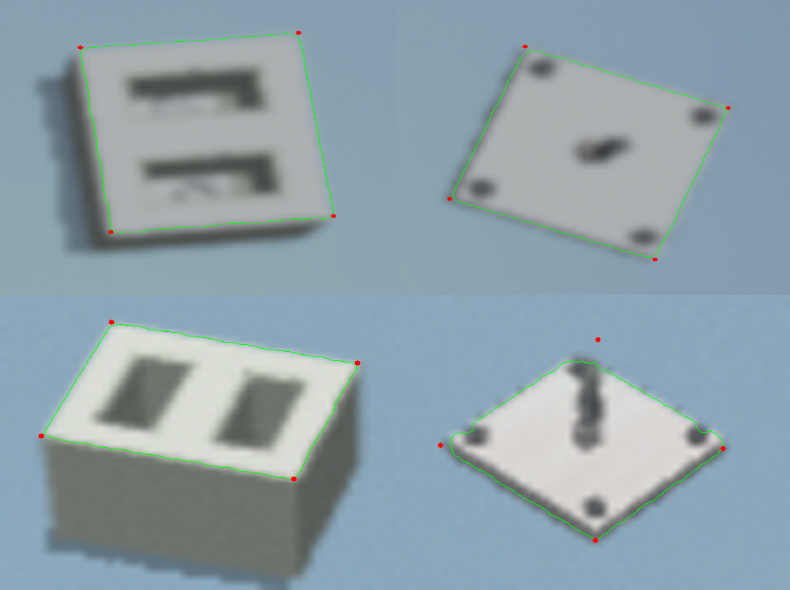

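Magazine: centre (605.2,5.6), rim height about 66, sides 78x96, yaw 6.6°. Both views agree. Fixture: plate centre (499.3,-215.9) from the top view. Its outline in the side view is spoiled by the post. Next are the post tip, stand and tongs.

```bash
python3 - <<'E'
from seg import *
T=load("topavg.npz");S=load("sideavg.npz")
q=rect(T,(285,210,60,52),lambda u:(u[...,0]>u[...,2]*.88),"st");print(q.round(1).tolist())
for z in(0,5,8,10):rep("stand foot top z%d"%z,plane(T,q,z))
q=rect(S,(282,225,50,65),lambda u:(u[...,0]>u[...,2]*.86),"ss")
def sv(d,x,y,w,h,k,n,al=2):cv2.imwrite(n,cv2.resize(np.clip(d["color"][y:y+h,x:x+w]*al,0,255).astype(np.uint8)[...,::-1],None,fx=k,fy=k,interpolation=cv2.INTER_CUBIC))
sv(T,290,210,55,50,14,"pics/st_t.png");sv(S,287,222,42,65,9,"pics/st_s.png");sv(S,340,150,30,30,9,"pics/post_s.png",1.3);sv(T,450,218,28,28,9,"pics/post_t.png",1.6)
a=cv2.imread("pics/post_s.png");b=cv2.imread("pics/post_t.png");b=cv2.resize(b,(270,270));c=cv2.imread("pics/st_s.png")
cv2.imwrite("pics/mix.png",np.hstack([c,np.vstack([a,b,np.zeros((45,270,3),np.uint8)])]))
E
```

```text
[[328.0, 215.7], [338.1, 243.5], [299.1, 257.5], [289.4, 229.4]]
stand foot top z0 ctr [484.5 171.7] sides [107.   77.7 108.   77.5] ang [20.2 20.3 20.1 19.6]
stand foot top z5 ctr [484.  171.6] sides [106.6  77.4 107.6  77.2] ang [20.2 20.3 20.1 19.6]
stand foot top z8 ctr [483.8 171.6] sides [106.3  77.2 107.3  77.1] ang [20.2 20.3 20.1 19.6]
stand foot top z10 ctr [483.6 171.6] sides [106.2  77.1 107.1  76.9] ang [20.2 20.3 20.1 19.6]
```

View pics/st_t.png

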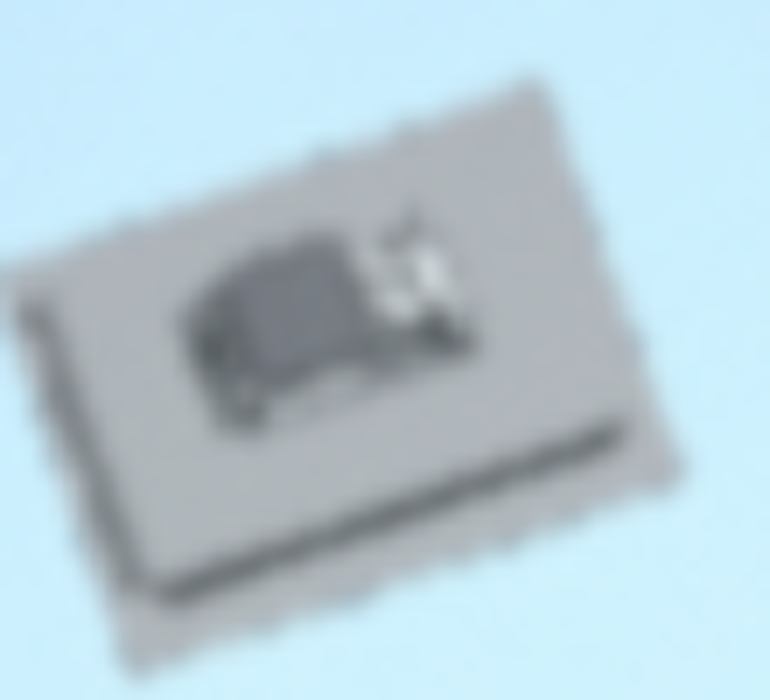

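View pics/mix.png

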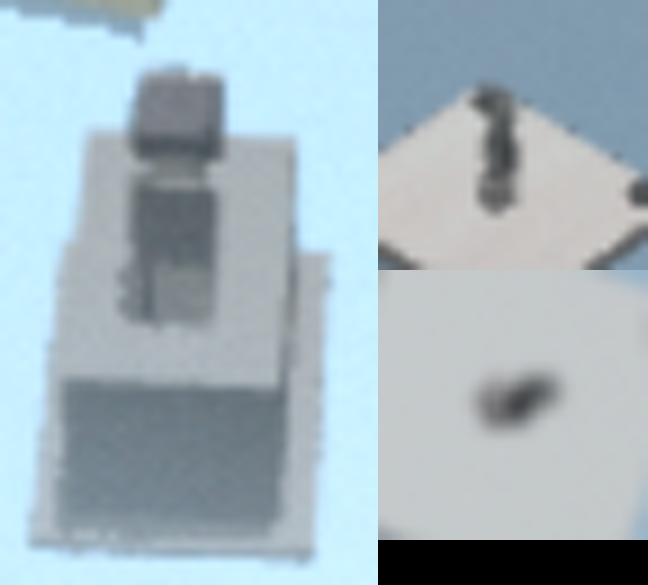

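View pics/st.png

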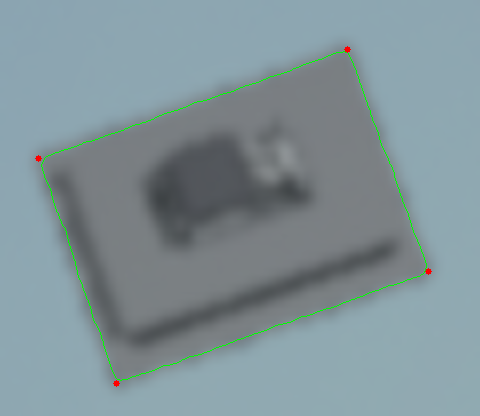

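The top view shows the tongs' head at about (311,232), on the left, i.e. the world +y end. So tongs +y points along about 110° and the stand's x is at 20°. I'll measure the head's top face in both views and check the block's top face.

```bash
python3 - <<'E'
from seg import *
T=load("topavg.npz");S=load("sideavg.npz")
c=lambda k,x0,y0,P:(np.array(P,float)+.5)/k-.5+[x0,y0]
B=c(9,287,222,[(88,135),(298,138),(284,387),(58,382)])
rep("block top side-view",plane(S,B,66))
# top view: block bottom-left corner edges: left edge (20,285)->(150,590), bottom (165,592)->(615,425) (inner top-face edge)
L=plane(T,c(14,290,210,[(22,285),(150,580),(165,580),(612,422)]),66);print("block edges top",L[:,:2].round(1))
th=np.radians(20.1);ex=np.array([np.cos(th),np.sin(th)]);ey=np.array([-np.sin(th),np.cos(th)])
print("stand frame x of near face, y of left face rel (484,171.6):",(L[2:,:2]-[484,171.6])@ex,(L[:2,:2]-[484,171.6])@ey)
np.set_printoptions(precision=0,suppress=True,linewidth=200)
print(T["color"][222:246,300:328].mean(-1))
g=np.clip((T["color"][222:246,300:328]-30)*2.8,0,255).astype(np.uint8)
cv2.imwrite("pics/head_t.png",cv2.resize(g[...,::-1],None,fx=24,fy=24,interpolation=cv2.INTER_CUBIC))
g=np.clip((S["color"][226:262,296:316]-20)*2.2,0,255).astype(np.uint8)
cv2.imwrite("pics/head_s.png",cv2.resize(g[...,::-1],None,fx=16,fy=16,interpolation=cv2.INTER_CUBIC))
E
```

```text
block top side-view ctr [483.9 171.9] sides [88.7 59.6 89.3 60.9] ang [19.3 22.  20.2 21.5]
block edges top [[494.2 227.2]
 [442.1 204. ]
 [442.1 201.3]
 [470.7 122.7]]
stand frame x of near face, y of left face rel (484,171.6): [-29.10793477 -29.27607145] [48.69319853 44.79578795]
[[116. 116. 116. 116. 115. 114. 112. 109. 105. 101.  98.  95.  91.  90.  91.  90.  91.  90.  91.  90.  90.  90.  91.  90.  90.  91.  91.  91.]
 [115. 114. 114. 113. 110. 106. 103.  99.  96.  93.  92.  91.  91.  90.  90.  90.  91.  90.  90.  90.  90.  91.  91.  91.  91.  91.  91.  91.]
 [112. 110. 106. 104. 100.  96.  93.  92.  91.  90.  91.  90.  91.  90.  90.  91.  90.  91.  89.  86.  89.  90.  91.  91.  91.  91.  91.  91.]
 [103. 100.  95.  94.  92.  91.  90.  91.  90.  90.  90.  89.  88.  88.  89.  90.  90.  89.  86.  81.  86.  90.  90.  91.  91.  91.  91.  91.]
 [ 93.  92.  91.  90.  90.  90.  90.  90.  89.  88.  86.  82.  80.  80.  83.  88.  88.  83.  79.  77.  83.  86.  89.  90.  91.  91.  91.  91.]
 [ 90.  90.  90.  90.  90.  90.  89.  87.  81.  79.  76.  70.  68.  68.  74.  85.  88.  79.  77.  84. 
[... 1915 characters left out ...]
.  91.  90.  86.  84.  82.  83.  87.  89.  90.  90.  91.  91.  91.  91.  91.  91.  91.  91.  91.  91.  91.  91.  90.  89.  87.]
 [ 91.  91.  91.  91.  91.  90.  91.  90.  90.  91.  91.  91.  91.  91.  91.  91.  91.  91.  92.  91.  91.  91.  90.  89.  87.  82.  78.  74.]
 [ 91.  91.  91.  91.  91.  91.  91.  91.  91.  91.  91.  91.  91.  91.  91.  91.  91.  91.  91.  90.  89.  87.  81.  78.  73.  66.  64.  64.]
 [ 91.  91.  91.  91.  91.  91.  91.  92.  91.  91.  91.  91.  91.  91.  91.  91.  90.  89.  88.  84.  79.  73.  66.  63.  61.  63.  70.  76.]
 [ 90.  91.  91.  91.  91.  91.  91.  91.  91.  91.  91.  91.  91.  90.  89.  88.  84.  79.  74.  69.  64.  60.  62.  69.  74.  78.  85.  88.]]
```

View pics/head_t.png

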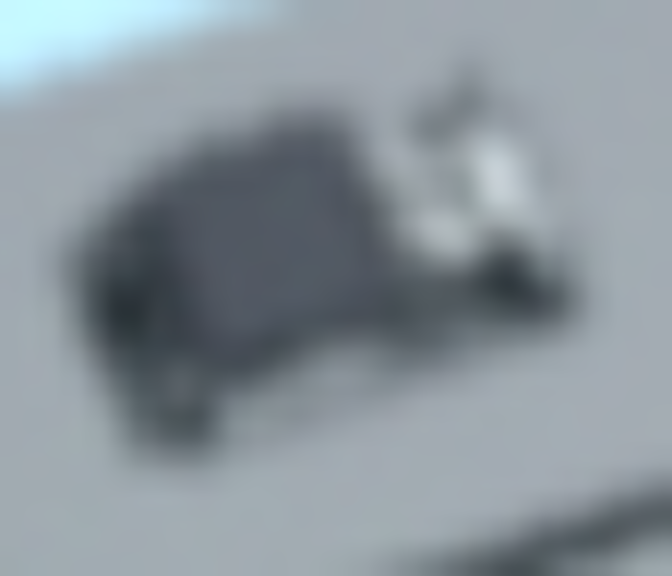

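View pics/head_s.png

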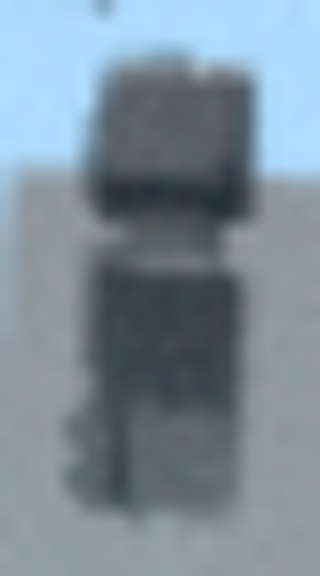

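```bash
python3 - <<'E'
from seg import *
T=load("topavg.npz");S=load("sideavg.npz")
c=lambda k,x0,y0,P:(np.array(P,float)+.5)/k-.5+[x0,y0]
th=np.radians(20.2);ex=np.array([np.cos(th),np.sin(th)]);ey=np.array([-np.sin(th),np.cos(th)])
fr=lambda P:np.c_[(P[:,:2]-[484,171.7])@ex,(P[:,:2]-[484,171.7])@ey].round(1)
P=plane(T,c(24,300,222,[(175,205),(345,118),(395,295),(230,355)]),136);print(P.round(1),"\n",fr(P))
P=plane(S,c(16,296,226,[(105,70),(252,70),(250,150),(98,150)]),136);print(P.round(1),"\n",fr(P))
# slot far end, near end in side view at z66
P=plane(S,c(9,287,222,[(122,320),(210,322)]),66);print("slot end",fr(P))
# predicted head corners: x±11,y 0..18 offset
def W(x,y,z):return [*(np.array([484,171.7])+x*ex+y*ey),z]
for y0 in(0,-2): print(((proj(T,[W(a,b,136) for a,b in((11,18),(11,y0),(-11,y0),(-11,18))])-[300,222]+.5)*24-.5).round(0).tolist())
print(((proj(S,[W(a,b,z) for a,b,z in((11,18,136),(-11,18,136),(11,18,122),(-11,18,122),(11,-2,136),(-11,-2,136))])-[296,226]+.5)*16-.5).round(0).tolist())
print(T["range_z"][228:236,306:316].round(0))
E
```

```text
[[486.5 186.8 136. ]
 [495.2 170.3 136. ]
 [477.9 165.3 136. ]
 [471.9 181.3 136. ]] 
 [[ 7.6 13.3]
 [10.  -5.1]
 [-7.9 -3.9]
 [-8.  13.2]]
[[495.3 171.7 136. ]
 [475.2 163.1 136. ]
 [469.2 177.8 136. ]
 [489.8 186.6 136. ]] 
 [[ 10.6  -3.9]
 [-11.2  -5. ]
 [-11.7  10.8]
 [ 10.6  12. ]]
slot end [[15.  23.2]
 [-9.  22.7]]
[[117.0, 189.0], [292.0, 126.0], [368.0, 338.0], [193.0, 401.0]]
[[117.0, 189.0], [311.0, 120.0], [387.0, 331.0], [193.0, 401.0]]
[[92.0, 181.0], [242.0, 186.0], [94.0, 243.0], [243.0, 249.0], [102.0, 79.0], [250.0, 85.0]]
[[1212. 1210. 1209. 1143. 1141. 1141. 1140. 1142. 1143. 1212.]
 [1140. 1143. 1142. 1141. 1141. 1142. 1141. 1143. 1139. 1159.]
 [1140. 1140. 1141. 1141. 1141. 1140. 1139. 1140. 1141. 1160.]
 [1141. 1141. 1139. 1140. 1141. 1139. 1139. 1140. 1141. 1142.]
 [1140. 1140. 1139. 1139. 1140. 1139. 1141. 1142. 1140. 1141.]
 [1142. 1139. 1139. 1138. 1140. 1138. 1139. 1140. 1139. 1140.]
 [1157. 1140. 1138. 1140. 1140. 1140. 1139. 1138. 1138. 1140.]
 [1156. 1141. 1137. 1139. 1139. 1138. 1138. 1139. 1139. 1139.]]
```

```bash
python3 - <<'E'
from seg import *
th=np.radians(20.2);ex=np.array([np.cos(th),np.sin(th)]);ey=np.array([-np.sin(th),np.cos(th)])
for n,(x0,y0,w,h) in(("topavg.npz",(298,220,32,26)),("sideavg.npz",(294,226,26,40))):
    d=load(n);R=d["range_z"]
    vv,uu=np.mgrid[y0:y0+h,x0:x0+w];uv=np.c_[uu.ravel(),vv.ravel()]
    c,v=ray(d,uv); k=R[vv.ravel(),uu.ravel()]
    P=c+v*k[:,None]   # v has unit cam z
    x=(P[:,:2]-[484,171.7])@ex;y=(P[:,:2]-[484,171.7])@ey;z=P[:,2]
    for lo,hi in((128,145),(108,127),(90,108),(72,90)):
        s=(z>lo)&(z<hi)&(abs(y)<35)&(abs(x)<30);
        if s.sum()==0:continue
        print(n,lo,hi,s.sum(),"z",np.median(z[s]).round(1),"x",np.percentile(x[s],[0,5,50,95,100]).round(1),"y",np.percentile(y[s],[0,5,50,95,100]).round(1))
    s=(z>76)&(z<127)&(abs(x)<30)&(abs(y)<35)
    o=np.argsort(y[s]);print(np.c_[x,y,z][s][o][:40].round(0).astype(int).tolist())
    s=(abs(z-66)<3)&(abs(x)<27)&(abs(y)<42);print("block z",np.median(z[s]))
E
```

```text
topavg.npz 128 145 88 z 135.1 x [-10.8  -9.9  -0.3   9.7  10.7] y [-4.2 -3.2  6.5 16.  17.5]
topavg.npz 108 127 54 z 117.7 x [-11.1 -10.4  -0.8   8.9  11.1] y [-21.  -20.4 -12.5  19.1  19.7]
topavg.npz 90 108 4 z 102.8 x [-7.1 -6.5  0.6  7.3  7.9] y [-17.2 -17.1   1.5  20.   20. ]
topavg.npz 72 90 2 z 86.5 x [-11.1 -10.7  -7.7  -4.7  -4.4] y [-18.2 -18.  -16.8 -15.6 -15.5]
[[-2, -21, 117], [-10, -21, 116], [10, -21, 118], [3, -20, 119], [-5, -20, 118], [8, -20, 117], [1, -20, 119], [-7, -19, 120], [6, -19, 119], [-2, -19, 118], [-9, -18, 119], [-11, -18, 89], [3, -18, 120], [-11, -18, 114], [-4, -18, 119], [9, -18, 118], [1, -17, 119], [8, -17, 106], [-6, -17, 118], [-7, -17, 105], [-1, -16, 119], [4, -16, 118], [-3, -16, 118], [-4, -15, 84], [3, -15, 114], [-5, -15, 115], [1, -15, 111], [-1, -14, 110], [5, -14, 117], [3, -13, 118], [-4, -13, 117], [2, -12, 110], [-1, -12, 110], [4, -11, 118], [-3, -11, 115], [0, -9, 110], [5, -8, 115], [-3, -8, 117], [3, -8, 115], [-5, -7, 117]]
block z 65.28592965774737
sideavg.npz 128 145 76 z 135.3 x [-9.2 -8.8  0.7 10.3 12.2] y [-4.6 -1.7  9.5 1
[... 215 characters left out ...]
30 z 82.8 x [-9.6 -9.1 -1.6  6.9 10.2] y [-17.2 -16.2  16.6  19.   19. ]
[[-10, -20, 119], [-7, -20, 119], [0, -19, 120], [-10, -19, 117], [-10, -19, 95], [-10, -19, 113], [-2, -18, 120], [2, -18, 120], [-5, -18, 121], [-10, -18, 106], [-10, -18, 99], [-10, -18, 103], [5, -18, 120], [-10, -18, 110], [-10, -18, 92], [-10, -17, 89], [-5, -16, 86], [-5, -16, 82], [8, 15, 118], [-9, 16, 127], [5, 16, 126], [6, 16, 81], [5, 16, 122], [7, 16, 126], [1, 16, 78], [0, 16, 126], [0, 16, 123], [10, 16, 119], [10, 16, 126], [-2, 16, 123], [6, 16, 78], [-4, 16, 120], [-2, 16, 127], [-5, 16, 123], [0, 16, 120], [3, 16, 123], [3, 16, 82], [-4, 16, 79], [-2, 16, 82], [-2, 16, 120]]
block z 65.71881932684698
```

The depth map confirms it. The plates span y -20.8 to 19.9 in the stand frame, with tops at z≈119 and the head at 135. So the tongs are at about (484.0,171.4), yaw 20.2°. Next I use depth for the post and the pockets.

```bash
python3 - <<'E'
from seg import *
def cloud(n,x0,y0,w,h):
    d=load(n);R=d["range_z"];vv,uu=np.mgrid[y0:y0+h,x0:x0+w]
    c,v=ray(d,np.c_[uu.ravel(),vv.ravel()]);return c+v*R[vv.ravel(),uu.ravel()][:,None]
for n,roi in(("topavg.npz",(450,215,30,30)),("sideavg.npz",(340,150,30,30))):
    P=cloud(n,*roi);s=(P[:,2]>16)&(P[:,2]<70)&(np.hypot(P[:,0]-499,P[:,1]+216)<15)
    Q=P[s];Q=Q[np.argsort(-Q[:,2])];print(n,len(Q),Q[:14].round(1).tolist(),"median",np.median(Q,0).round(1))
th=np.radians(6.6);ex=np.array([np.cos(th),np.sin(th)]);ey=np.array([-np.sin(th),np.cos(th)])
P=cloud("topavg.npz",360,165,42,45)
x=(P[:,:2]-[605.2,5.6])@ex;y=(P[:,:2]-[605.2,5.6])@ey;z=P[:,2]
for xc in(-22,22):
    s=(abs(x-xc)<11)&(abs(y)<24)&(z<40);
    o=np.argsort(y[s]);print("pocket",xc,np.c_[x-xc,y,z][s][o].round(0).astype(int).tolist())
s=(abs(x)<46)&(abs(y)<37)&(z>60);print("rim z",np.median(z[s]))
E
```

```text
topavg.npz 33 [[498.7, -219.0, 57.8], [498.8, -216.9, 56.6], [496.6, -217.6, 54.3], [496.8, -215.7, 51.9], [499.4, -215.9, 51.6], [502.0, -218.6, 51.4], [496.9, -221.0, 51.3], [502.2, -216.8, 48.8], [497.1, -214.2, 48.7], [499.7, -214.5, 47.9], [494.9, -217.7, 45.4], [495.2, -215.9, 42.8], [497.9, -214.0, 41.0], [500.6, -214.2, 40.4]] median [ 497.6 -215.7   34.2]
sideavg.npz 34 [[497.9, -216.9, 56.4], [501.1, -216.9, 55.4], [497.3, -215.7, 53.6], [500.5, -215.8, 52.5], [499.6, -213.7, 50.5], [497.3, -216.5, 49.1], [496.6, -215.1, 46.5], [499.8, -215.3, 45.3], [496.1, -214.5, 43.2], [499.0, -213.6, 43.0], [498.4, -212.4, 40.1], [502.9, -215.9, 39.9], [496.6, -216.9, 37.4], [502.7, -216.2, 35.8]] median [ 498.4 -214.9   32.3]
pocket -22 [[7, -22, 19], [9, -22, 22], [-1, -22, 32], [6, -22, 38], [4, -22, 36], [8, -22, 40], [2, -22, 17], [4, -22, 19], [-3, -22, 31], [-1, -22, 15], [1, -22, 35], [-3, -21, 14], [-6, -21, 31], [9, -21, 7], [6, -21, 6], [4, -21, 5], [1, -21, 5], [-1, -20, 4], [9, -20, 37], [7, -19, 4], [9, -19, 25], [9, -18, 10], [4, -18, 7], [2, -18, 5], [-1, -18, 4], [5, -
[... 1830 characters left out ...]
, [1, -4, 11], [-2, -4, 10], [9, -3, 23], [9, -2, 10], [7, -2, 10], [9, -2, 35], [4, -1, 12], [1, -1, 12], [-2, -1, 11], [9, 0, 26], [9, 1, 13], [7, 1, 11], [4, 1, 10], [9, 1, 37], [1, 1, 10], [-1, 2, 11], [9, 2, 25], [7, 3, 9], [9, 3, 14], [9, 4, 38], [4, 4, 12], [2, 4, 12], [-1, 4, 12], [8, 5, 4], [9, 5, 28], [9, 6, 13], [2, 6, 9], [9, 6, 39], [4, 7, 13], [-1, 7, 12], [9, 8, 28], [9, 8, 5], [6, 8, 3], [9, 9, 15], [2, 9, 11], [0, 9, 9], [9, 11, 6], [6, 11, 6], [8, 11, 32], [4, 11, 4], [1, 11, 4], [8, 12, 21], [6, 13, 5], [9, 13, 8], [9, 13, 32], [4, 14, 5], [1, 14, 6], [8, 15, 23], [9, 16, 32], [9, 16, 8], [4, 16, 4], [7, 16, 6], [2, 16, 3], [9, 17, 20], [9, 19, 32]]
rim z 65.09705895078275
```

Depth settles the choice: the near pocket's part has a hole (z≈5 inside a z≈11.5 ring), while the far one is solid. The spacer is at about (583.5,1.8) and the post at about (499,-216). I move above the tongs; tool y is at 112.1° and has to be 110.2°.

Call:
apply_moves(plan=[-1, 0.249, 0.75, 0, -1.9, -1, 0.249, 0.75, 0, -1.9, -1, 0.249, 0.75, 0, -1.9, -1, 0.249, 0.75, 0, -1.9, -1, 0.249, 0.75, 0, -1.9, -1, 0.249, 0.75, 0, -1.9, -1, 0.249, 0.75, 0, -1.9, -1, 0.249, 0.75, 0, -1.9])

```text
clock: 1.47
position: [340.4, -260.9, 231.7]
ee_rot: [-0.175, 0.985, -0.0, 0.0]
contact_force: [1.2, -0.9, -0.4]
gripper_width: 85.5
```

Call:
apply_moves(plan=[-1, 0.1437, 0.4325, 0, 0, -1, 0.1437, 0.4325, 0, 0, -1, 0.1437, 0.4325, 0, 0, -1, 0.1437, 0.4325, 0, 0, -1, 0.1437, 0.4325, 0, 0, -1, 0.1437, 0.4325, 0, 0, -1, 0.1437, 0.4325, 0, 0, -1, 0.1437, 0.4325, 0, 0])

```text
clock: 2.13
position: [445.5, 55.9, 231.9]
ee_rot: [-0.176, 0.984, 0.0, 0.001]
contact_force: [1.6, 0.1, 0.5]
gripper_width: 85.2
```

Call:
apply_moves(plan=[-1, 0.0387, 0.1163, 0, 0, -1, 0.0387, 0.1163, 0, 0, -1, 0.0387, 0.1163, 0, 0, -1, 0.0387, 0.1163, 0, 0, -1, 0.0387, 0.1163, 0, 0])

```text
clock: 2.55
position: [484.3, 171.8, 230.7]
ee_rot: [-0.177, 0.984, -0.0, -0.0]
contact_force: [-1.2, -0.7, -1.1]
gripper_width: 85.3
```

Call:
apply_moves(plan=[-1, -0.0003, -0.0004, -0.04, 0, -1, -0.0003, -0.0004, -0.075, 0, -1, -0.0003, -0.0004, -0.1, 0, -1, -0.0003, -0.0004, -0.1, 0])

```text
clock: 2.88
position: [479.9, 166.4, 126.5]
ee_rot: [-0.174, 0.985, -0.002, -0.005]
contact_force: [-0.1, -0.5, 0.0]
gripper_width: 85.3
```

```bash
python3 - <<'E'
from h import *
for n,(x,y,w,h) in(("top",(270,180,90,90)),("side",(250,160,120,140))):
    d=arm.get_image(n);np.savez(f"{n}1.npz",**d)
    cv2.imwrite(f"pics/{n}1.png",cv2.resize(cv2.convertScaleAbs(d["color"][y:y+h,x:x+w,::-1],alpha=1.6),None,fx=4,fy=4,interpolation=cv2.INTER_CUBIC))
print(arm.read_state()["position"],arm.read_state()["contact_force"])
E
cd pics; python3 -c "
import cv2,numpy as np
a=cv2.imread('top1.png');b=cv2.imread('side1.png');a=cv2.copyMakeBorder(a,0,b.shape[0]-a.shape[0],0,0,0);cv2.imwrite('m1.png',cv2.resize(np.hstack([a,b]),None,fx=.9,fy=.9))"
```

```text
[483.83547987 168.64547618 131.72318374] [ 0.30556829  0.85917194 -0.23327518]
```

View pics/m1.png

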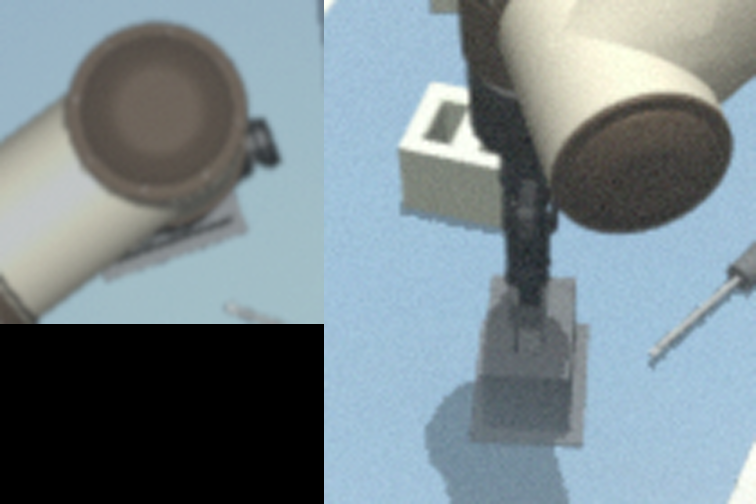

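The side view shows the fingers about to straddle the tongs at (525,330); the arm hides the top view. The pose is still settling, so I hold.

Call:
apply_moves(plan=[-1, 0, 0, 0, 0, -1, 0, 0, 0, 0, -1, 0, 0, 0, 0])

```text
clock: 3.23
position: [484.7, 170.0, 133.2]
ee_rot: [-0.175, 0.985, 0.001, 0.002]
contact_force: [-0.5, 0.6, -1.0]
gripper_width: 85.6
```

```bash
cat > st.py <<'E'
from h import *
import sys
n=int(sys.argv[1]) if len(sys.argv)>1 else 4
A=[]
for i in range(n):
    s=arm.read_state();A.append(np.r_[s["position"],s["contact_force"],s["gripper_width"]]);d=arm.get_image("side")
np.set_printoptions(precision=2,suppress=True,linewidth=150)
print(np.array(A));print(s["clock"],s["ee_rot"],s["joints"],"mean",np.mean(A,0))
np.savez("last.npz",**d)
E
python3 st.py 4
```

```text
[[484.69 170.01 133.24  -0.53   0.63  -0.97  85.57]
 [484.45 169.91 132.91   0.08   0.05  -0.79  85.59]
 [484.26 169.86 132.57   0.53   0.05  -0.69  85.32]
 [484.09 169.79 132.27   0.72   0.24  -0.43  85.36]]
3.3833 [-0.18  0.98  0.    0.  ] [ 0.65  0.29 -0.4   0.   -0.87 -1.87] mean [484.37 169.89 132.75   0.2    0.24  -0.72  85.46]
```

Call:
apply_moves(plan=[-1, 0.0002, 0.0013, -0.02, 0, -1, 0.0002, 0.0013, -0.035, 0, -1, 0.0002, 0.0013, -0.048, 0, -1, 0.0002, 0.0013, -0.048, 0, -1, 0.0002, 0.0013, -0.048, 0, -1, 0.0002, 0.0013, -0.048, 0, -1, 0.0002, 0.0013, -0.048, 0])

```text
clock: 4.02
position: [484.6, 171.3, 84.4]
ee_rot: [-0.176, 0.984, 0.0, 0.001]
contact_force: [-0.3, 0.4, -0.0]
gripper_width: 85.2
```

Call:
apply_moves(plan=[-0.4, 0, 0, 0, 0, -0.2, 0, 0, 0, 0, 0, 0, 0, 0, 0, 0, 0, 0, 0, 0, 0, 0, 0, 0, 0, 0, 0, 0, 0, 0])

```text
clock: 4.52
position: [483.9, 170.8, 83.3]
ee_rot: [-0.175, 0.984, -0.0, 0.0]
contact_force: [0.0, 0.1, -0.1]
gripper_width: 42.9
```

Call:
apply_moves(plan=[0.05, 0, 0, 0, 0, 0.1, 0, 0, 0, 0, 0.12, 0, 0, 0, 0, 0.12, 0, 0, 0, 0, 0.12, 0, 0, 0, 0])

```text
clock: 4.93
position: [484.0, 170.9, 83.3]
ee_rot: [-0.175, 0.984, 0.0, 0.0]
contact_force: [0.6, -0.5, -0.5]
gripper_width: 37.6
```

Call:
apply_moves(plan=[0.12, 0, 0, 0.01, 0, 0.12, 0, 0, 0.03, 0, 0.12, 0, 0, 0.05, 0, 0.12, 0, 0, 0.07, 0, 0.12, 0, 0, 0.085, 0, 0.12, 0, 0, 0.085, 0, 0.12, 0, 0, 0.085, 0])

```text
clock: 5.52
position: [484.0, 171.1, 169.1]
ee_rot: [-0.175, 0.985, 0.001, 0.001]
contact_force: [0.1, 0.1, -1.8]
gripper_width: 37.5
```

```bash
python3 st.py 3; python3 - <<'E'
from h import *
d=load("last.npz");x,y,w,h=240,150,130,140
cv2.imwrite("pics/lift1.png",cv2.resize(cv2.convertScaleAbs(d["color"][y:y+h,x:x+w,::-1],alpha=1.8),None,fx=4.2,fy=4.2,interpolation=cv2.INTER_CUBIC))
E
```

```text
[[483.98 171.07 169.14   0.08   0.08  -1.83  37.46]
 [483.36 170.64 168.    -1.06  -0.19  -1.47  37.74]
 [483.1  170.43 167.39   0.84  -0.12  -0.51  37.74]]
5.6167 [-0.18  0.98 -0.   -0.  ] [ 0.66  0.25 -0.36 -0.   -0.96 -1.87] mean [483.48 170.71 168.18  -0.05  -0.07  -1.27  37.65]
```

View pics/lift1.png

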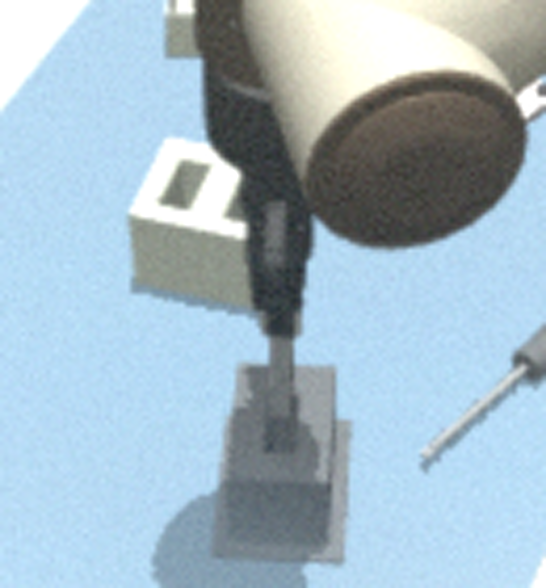

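The side view shows the tongs upright in the gripper above the stand, at (282,390). Now I go over the near pocket.

Call:
apply_moves(plan=[0.12, 0.02, -0.034, 0, -4, 0.12, 0.04, -0.068, 0, -8, 0.12, 0.06, -0.102, 0, -11, 0.12, 0.08, -0.136, 0, -13.6, 0.12, 0.092, -0.157, 0, -13.6, 0.12, 0.0995, -0.1696, 0, -13.6, 0.12, 0.0995, -0.1696, 0, -13.6, 0.12, 0.0995, -0.1696, 0, -13.6])

```text
clock: 6.33
position: [582.9, 0.4, 166.7]
ee_rot: [-0.057, 0.998, -0.0, -0.002]
contact_force: [-0.6, 0.3, -0.2]
gripper_width: 37.4
```

```bash
python3 st.py 4; python3 - <<'E'
from h import *
d=load("last.npz");x,y,w,h=240,120,110,120
cv2.imwrite("pics/over.png",cv2.resize(cv2.convertScaleAbs(d["color"][y:y+h,x:x+w,::-1],alpha=1.6),None,fx=5,fy=5,interpolation=cv2.INTER_CUBIC))
E
```

```text
[[582.87   0.43 166.68  -0.6    0.31  -0.21  37.42]
 [582.72   1.17 167.03  -0.19  -0.38  -0.89  37.43]
 [582.69   1.67 167.42  -0.02  -0.1   -0.91  37.78]
 [582.77   1.99 167.77  -1.09   0.03  -1.36  37.71]]
6.4833 [-0.06  1.   -0.   -0.  ] [ 0.28  0.37 -0.19 -0.   -1.02 -1.74] mean [582.76   1.32 167.22  -0.47  -0.03  -0.84  37.59]
```

View pics/over.png

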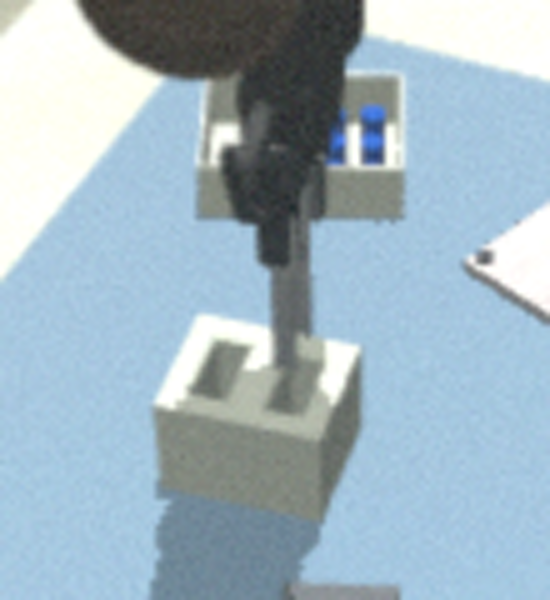

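```bash
cat > legs.py <<'E'
from h import *
import sys
cx,cy,yaw,zl,zh=map(float,sys.argv[1:6]); n=sys.argv[6] if len(sys.argv)>6 else "side"
d=arm.get_image(n);np.savez("last.npz",**d);R=d["range_z"]
p=proj(d,[[cx,cy,(zl+zh)/2]])[0].astype(int);x0,y0=max(p[0]-40,0),max(p[1]-40,0)
vv,uu=np.mgrid[y0:min(y0+80,480),x0:min(x0+80,640)]
c,v=ray(d,np.c_[uu.ravel(),vv.ravel()]);P=c+v*R[vv.ravel(),uu.ravel()][:,None]
th=np.radians(yaw);e=np.array([[np.cos(th),np.sin(th)],[-np.sin(th),np.cos(th)]])
q=(P[:,:2]-[cx,cy])@e.T
s=(P[:,2]>zl)&(P[:,2]<zh)&(abs(q[:,0])<20)&(abs(q[:,1])<28)
np.set_printoptions(precision=1,suppress=True)
z=P[s,2];q=q[s];print(s.sum(),"zmin",np.sort(z)[:6])
for a in np.arange(zl,zh,12):
    k=(z>=a)&(z<a+12)
    for nm,kk in(("+y",k&(q[:,1]>0)),("-y",k&(q[:,1]<0))):
        if kk.sum()>3:print(a,nm,kk.sum(),"x",np.percentile(q[kk,0],[2,50,98]),"y",np.percentile(q[kk,1],[2,50,98]))
E
python3 legs.py 582.9 2 6.5 80 142
```

```text
117 zmin [91.6 91.9 92.  92.4 92.7 92.7]
92.0 +y 14 x [-4.7  1.3  7.6] y [15.8 17.2 19.3]
92.0 -y 10 x [-4.6 -0.1  3.3] y [-15.6 -12.6  -8.8]
104.0 +y 20 x [-5.4  0.8  5.9] y [14.6 18.5 22. ]
104.0 -y 11 x [-4.6 -1.   2.7] y [-14.8 -11.8  -8.3]
116.0 +y 16 x [-4.9  1.1  6.9] y [14.4 16.7 19.4]
116.0 -y 10 x [-4.4  0.4  4.5] y [-16.4 -13.3  -8.9]
128.0 +y 19 x [-5.5  0.3  6.4] y [14.4 17.2 19.4]
128.0 -y 12 x [-4.9 -1.   4.7] y [-14.3 -13.  -10. ]
```

The tongs hang straight: legs at y +17.2/-15.6, tips at about 91, centred within 0.7 mm. I descend to just above the ring.

Call:
apply_moves(plan=[0.11, 0.0004, -0.0002, -0.012, 0, 0.11, 0.0004, -0.0002, -0.024, 0, 0.11, 0.0004, -0.0002, -0.036, 0, 0.11, 0.0004, -0.0002, -0.048, 0, 0.11, 0.0004, -0.0002, -0.06, 0, 0.11, 0.0004, -0.0002, -0.068, 0, 0.11, 0.0004, -0.0002, -0.074, 0, 0.11, 0.0004, -0.0002, -0.074, 0])

```text
clock: 7.25
position: [583.0, 1.4, 93.2]
ee_rot: [-0.058, 0.998, -0.0, -0.001]
contact_force: [0.5, -0.1, -0.5]
gripper_width: 38.2
```

```bash
python3 st.py 5
```

```text
[[583.01   1.37  93.17   0.53  -0.05  -0.49  38.22]
 [583.59   1.31  94.01  -0.78   0.33  -0.52  37.8 ]
 [584.11   1.32  94.66   1.01   0.7   -0.67  37.95]
 [584.35   1.28  94.99   0.11   0.31  -0.46  37.97]
 [584.42   1.26  95.15  -1.    -0.68  -0.98  38.3 ]]
7.45 [-0.06  1.    0.    0.  ] [ 0.28  0.45 -0.27  0.   -0.85 -1.73] mean [583.9    1.31  94.4   -0.03   0.12  -0.62  38.05]
```

Call:
apply_moves(plan=[0.11, 0, 0, -0.0015, 0, 0.11, 0, 0, -0.003, 0, 0.11, 0, 0, -0.0045, 0, 0.11, 0, 0, -0.006, 0, 0.11, 0, 0, -0.007, 0, 0.11, 0, 0, -0.008, 0, 0.11, 0, 0, -0.008, 0, 0.11, 0, 0, -0.008, 0])

```text
clock: 8.17
position: [583.8, 1.0, 86.2]
ee_rot: [-0.058, 0.998, -0.0, -0.0]
contact_force: [0.2, 0.1, -1.2]
gripper_width: 38.1
```

Call:
apply_moves(plan=[0.11, 0, 0, -0.0004, 0, 0.11, 0, 0, -0.0008, 0, 0.11, 0, 0, -0.0012, 0, 0.11, 0, 0, -0.0016, 0, 0.11, 0, 0, -0.002, 0, 0.11, 0, 0, -0.002, 0, 0.11, 0, 0, -0.002, 0])

```text
clock: 8.75
position: [583.8, 1.0, 84.3]
ee_rot: [-0.058, 0.998, -0.0, -0.0]
contact_force: [-0.8, 0.8, -1.0]
gripper_width: 38.0
```

Call:
apply_moves(plan=[0.11, 0, 0, -0.0003, 0, 0.11, 0, 0, -0.0006, 0, 0.11, 0, 0, -0.0006, 0, 0.11, 0, 0, -0.0006, 0])

```text
clock: 9.08
position: [583.8, 1.0, 83.7]
ee_rot: [-0.058, 0.998, -0.0, -0.0]
contact_force: [-0.4, 0.1, -0.6]
gripper_width: 37.7
```

Call:
apply_moves(plan=[0.11, 0, 0, -0.0003, 0, 0.11, 0, 0, -0.0006, 0, 0.11, 0, 0, -0.0006, 0, 0.11, 0, 0, -0.0006, 0])

```text
clock: 9.42
position: [583.9, 1.1, 83.4]
ee_rot: [-0.058, 0.998, -0.0, 0.0]
contact_force: [-0.7, -0.1, 0.7]
gripper_width: 38.2
```

Call:
apply_moves(plan=[0.11, 0, 0, -0.0003, 0, 0.11, 0, 0, -0.0006, 0, 0.11, 0, 0, -0.0006, 0, 0.11, 0, 0, -0.0006, 0])

```text
clock: 9.75
position: [584.4, 1.1, 83.3]
ee_rot: [-0.058, 0.998, -0.0, 0.001]
contact_force: [-0.6, 0.2, 5.8]
gripper_width: 38.1
```

Bottom felt gently: 5.8 N at TCP z 83.3. I rise 2 mm, then squeeze.

Call:
apply_moves(plan=[0.11, -0.0003, 0.0003, 0.0015, 0, 0.11, -0.0006, 0.0006, 0.0029, 0, 0.11, -0.0006, 0.0006, 0.0029, 0, 0.11, -0.0006, 0.0006, 0.0029, 0, 0.11, -0.0006, 0.0006, 0.0029, 0, 0.11, -0.0006, 0.0006, 0.0029, 0])

```text
clock: 10.25
position: [583.0, 1.6, 85.1]
ee_rot: [-0.058, 0.998, -0.0, -0.0]
contact_force: [0.1, 0.2, -0.7]
gripper_width: 38.2
```

Call:
apply_moves(plan=[0.14, 0, 0, 0, 0, 0.17, 0, 0, 0, 0, 0.2, 0, 0, 0, 0, 0.24, 0, 0, 0, 0, 0.28, 0, 0, 0, 0, 0.32, 0, 0, 0, 0, 0.36, 0, 0, 0, 0, 0.4, 0, 0, 0, 0])

```text
clock: 10.92
position: [583.4, 1.7, 85.8]
ee_rot: [-0.058, 0.998, -0.0, 0.0]
contact_force: [-0.2, -0.8, 2.2]
gripper_width: 26.4
```

```bash
python3 st.py 5;python3 legs.py 583.4 1.7 6.5 68 142
```

```text
[[583.41   1.65  85.82  -0.22  -0.78   2.21  26.39]
 [583.41   1.65  85.81  -0.85   0.19   2.4   26.72]
 [583.43   1.66  85.83  -0.2   -0.42   1.47  26.54]
 [583.43   1.65  85.82  -0.43  -0.32   1.79  26.98]
 [583.43   1.64  85.79  -1.47  -0.26   2.57  26.11]]
11.1167 [-0.06  1.   -0.    0.  ] [ 0.28  0.46 -0.28  0.   -0.83 -1.74] mean [583.42   1.65  85.81  -0.63  -0.32   2.09  26.55]
141 zmin [68.4 68.4 68.5 68.6 68.9 69. ]
68.0 +y 17 x [-5.3  3.3 19.6] y [ 3.5 12.4 15.1]
68.0 -y 8 x [-18.4  -7.6  -3.8] y [-27.4 -10.4  -6.5]
80.0 +y 8 x [-11.1   0.7   8. ] y [17.3 21.7 23.7]
80.0 -y 6 x [-10.   -7.4  -4.6] y [-11.5  -9.8  -7.8]
92.0 +y 17 x [-11.8  -4.7   7.3] y [18.8 25.8 27.8]
92.0 -y 12 x [-11.8  -8.9  -4.9] y [-17.7  -9.8  -7.3]
104.0 +y 22 x [-12.2  -7.6   5. ] y [17.9 25.7 27.4]
104.0 -y 15 x [-12.3  -9.3  -4.3] y [-16.4 -11.4  -8.4]
116.0 -y 7 x [-11.3 -10.4  -7.4] y [-20.7 -14.9  -3.6]
128.0 +y 12 x [-12.8 -10.8  -1.1] y [ 6.2 21.7 26.5]
128.0 -y 11 x [-14.1 -12.4  -9.6] y [-22.1 -14.4  -5.3]
```

Call:
apply_moves(plan=[0.45, 0, 0, 0.001, 0, 0.5, 0, 0, 0.002, 0, 0.5, 0, 0, 0.002, 0, 0.5, 0, 0, 0.002, 0])

```text
clock: 11.55
position: [583.0, 1.6, 87.0]
ee_rot: [-0.058, 0.998, 0.0, -0.0]
contact_force: [-0.7, -0.5, -0.6]
gripper_width: 25.7
```

```bash
python3 st.py 4
```

```text
[[583.     1.64  87.    -0.69  -0.51  -0.64  25.74]
 [582.99   1.61  87.02  -1.38   0.51  -0.94  25.55]
 [583.06   1.65  87.06  -0.36  -0.17  -0.99  25.57]
 [583.09   1.65  87.14   0.39  -0.22  -0.31  25.21]]
11.7 [-0.06  1.    0.   -0.  ] [ 0.28  0.46 -0.28 -0.   -0.84 -1.74] mean [583.03   1.64  87.05  -0.51  -0.1   -0.72  25.52]
```

Width 25.5 mm is tighter than the ~30 mm expected on the spacer. I lift and look before trusting the grip.

Call:
apply_moves(plan=[0.5, 0, 0, 0.004, 0, 0.5, 0, 0, 0.014, 0, 0.5, 0, 0, 0.028, 0, 0.5, 0, 0, 0.042, 0, 0.5, 0, 0, 0.056, 0, 0.5, 0, 0, 0.07, 0, 0.5, 0, 0, 0.085, 0, 0.5, 0, 0, 0.085, 0])

```text
clock: 12.42
position: [585.5, 1.9, 176.9]
ee_rot: [-0.058, 0.998, 0.0, 0.004]
contact_force: [1.0, 0.9, 0.3]
gripper_width: 25.5
```

```bash
python3 st.py 4; python3 - <<'E'
from h import *
d=load("last.npz");p=proj(d,[[583,1.6,95]])[0].astype(int);print(p);x,y,w,h=p[0]-35,p[1]-45,70,70
cv2.imwrite("pics/over2.png",cv2.resize(cv2.convertScaleAbs(d["color"][y:y+h,x:x+w,::-1],alpha=1.8),None,fx=8,fy=8,interpolation=cv2.INTER_CUBIC))
E
python3 legs.py 583.2 1.6 6.5 80 142
```

```text
[[585.47   1.88 176.89   1.     0.9    0.29  25.48]
 [584.44   1.91 174.9   -0.2    0.4   -0.24  25.68]
 [583.4    1.8  173.26   0.63  -0.22  -1.09  25.42]
 [582.77   1.67 172.18  -0.44   0.3   -1.29  25.76]]
12.5667 [-0.06  1.    0.   -0.  ] [ 0.28  0.36 -0.18 -0.   -1.03 -1.74] mean [584.02   1.81 174.31   0.25   0.35  -0.58  25.58]
[298 187]
110 zmin [92.6 92.8 92.9 93.3 93.5 94.1]
92.0 +y 21 x [-9.3 -2.9  6.3] y [ 2.2 11.2 15.1]
92.0 -y 7 x [-6.  -4.1 -2.8] y [-6.5 -4.5 -2. ]
104.0 +y 17 x [-6.1 -0.2  5.1] y [11.  13.3 14.8]
104.0 -y 7 x [-5.9 -3.2 -2.8] y [-7.2 -6.  -5.4]
116.0 +y 18 x [-7.1 -1.   4.7] y [ 9.5 11.7 15.5]
116.0 -y 8 x [-5.9 -4.7 -1.3] y [-9.1 -6.8 -4.5]
128.0 +y 15 x [-5.9 -0.7  4.5] y [ 7.8 11.8 14.3]
128.0 -y 12 x [-6.3 -2.8  0.4] y [-10.1  -8.3  -6.1]
```

View pics/over2.png

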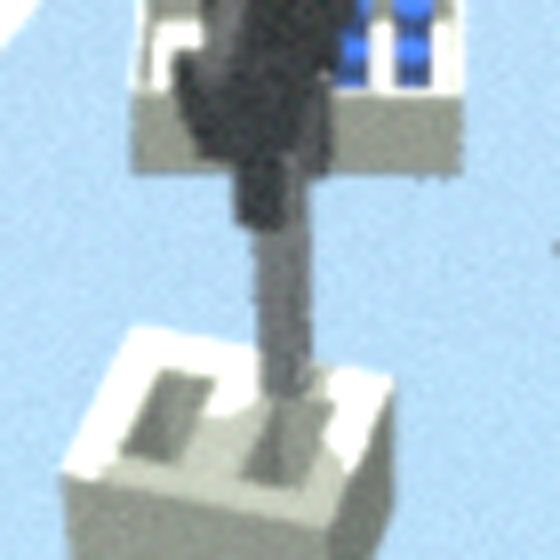

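```bash
python3 - <<'E'
from h import *
fr=[arm.get_image("side") for _ in range(8)]
d=dict(fr[0]);d["color"]=np.mean([f["color"] for f in fr],0);R=np.median([f["range_z"] for f in fr],0)
s=arm.read_state();cx,cy,cz=s["position"];print(s["position"],s["gripper_width"])
p=proj(d,[[cx,cy,cz-75]])[0].astype(int);x,y,w,h=p[0]-18,p[1]-18,36,32
cv2.imwrite("pics/ring.png",cv2.resize(np.clip(d["color"][y:y+h,x:x+w,::-1]*2,0,255).astype(np.uint8),None,fx=16,fy=16,interpolation=cv2.INTER_CUBIC))
vv,uu=np.mgrid[y:y+h,x:x+w];c,v=ray(d,np.c_[uu.ravel(),vv.ravel()]);P=c+v*R[vv.ravel(),uu.ravel()][:,None]
th=np.radians(6.5);e=np.array([[np.cos(th),np.sin(th)],[-np.sin(th),np.cos(th)]]);q=(P[:,:2]-[cx,cy])@e.T
k=(P[:,2]>80)&(P[:,2]<108)&(abs(q[:,0])<22)&(abs(q[:,1])<25)
A=np.c_[uu.ravel()-x,vv.ravel()-y,q,P[:,2]][k];print(A[np.lexsort((A[:,0],A[:,1]))].round(0).astype(int).tolist())
E
```

```text
[583.18960586   1.64045226 172.17310365] 25.58760842245555
[[20, 15, -3, -5, 106], [21, 15, -6, -7, 105], [20, 16, -3, -5, 103], [21, 16, -6, -6, 102], [20, 17, -2, -7, 96], [21, 17, -5, -7, 97], [15, 18, 5, 12, 108], [20, 18, -3, -4, 96], [21, 18, -7, -3, 98], [15, 19, 5, 12, 104], [16, 19, 2, 13, 106], [17, 19, -1, 13, 107], [18, 19, -3, 13, 107], [19, 19, -6, 11, 106], [20, 19, -4, -2, 94], [21, 19, -8, 1, 98], [15, 20, 5, 14, 102], [16, 20, 3, 13, 102], [17, 20, 0, 12, 102], [18, 20, -3, 12, 102], [19, 20, -6, 12, 104], [20, 20, -6, 4, 96], [21, 20, -9, 3, 96], [15, 21, 5, 13, 98], [16, 21, 3, 13, 98], [17, 21, 0, 13, 99], [18, 21, -3, 13, 100], [19, 21, -6, 12, 100], [20, 21, -7, 7, 96], [21, 21, -9, 4, 93], [15, 22, 5, 13, 94], [16, 22, 3, 13, 95], [17, 22, 0, 13, 95], [18, 22, -3, 12, 95], [19, 22, -6, 12, 96], [20, 22, -7, 7, 92]]
```

View pics/ring.png

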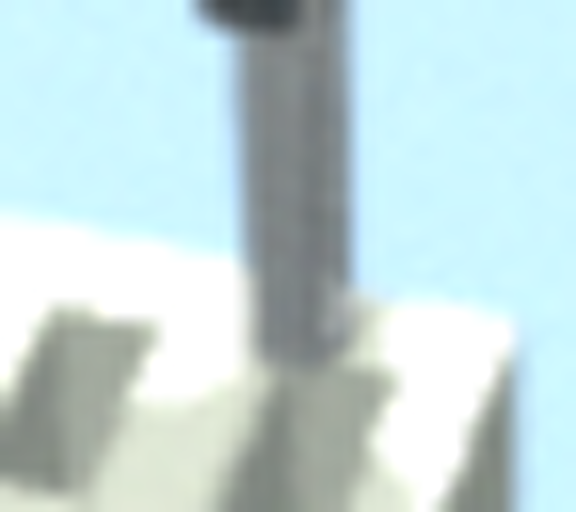

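The side view shows the ring between the legs at the tips, at about (335,310) in the crop. Depth shows a curved part reaching x=-9 at z 92–98, with the leg's outside at about 12.5, as it should be with the spacer held. The finger width reading (25.5) disagrees with the 30 I expected. Next I go over the post.

Call:
apply_moves(plan=[0.5, -0.006, -0.016, 0, 0, 0.5, -0.018, -0.047, 0, 0, 0.5, -0.03, -0.078, 0, 0, 0.5, -0.042, -0.109, 0, 0, 0.5, -0.054, -0.14, 0, 0, 0.5, -0.066, -0.171, 0, 0, 0.5, -0.076, -0.197, 0, 0, 0.5, -0.0841, -0.2175, 0, 0])

```text
clock: 13.73
position: [497.6, -218.1, 172.6]
ee_rot: [-0.057, 0.998, -0.0, -0.0]
contact_force: [0.6, -0.1, -1.3]
gripper_width: 25.3
```

```bash
cat > view.py <<'E'
from h import *
import sys
nm=sys.argv[1];N=8
fr=[arm.get_image("side") for _ in range(N)]
s=arm.read_state();cx,cy,cz=s["position"];print(s["position"].round(2),s["contact_force"].round(1),s["gripper_width"].round(2),s["clock"],s["ee_rot"].round(4))
d=dict(fr[0]);d["color"]=np.mean([f["color"] for f in fr[-4:]],0);d["range_z"]=np.median([f["range_z"] for f in fr[-5:]],0);np.savez("last.npz",**d)
p=proj(d,[[cx,cy,cz-95]])[0].astype(int);x,y,w,h=p[0]-24,p[1]-34,48,52
cv2.imwrite(f"pics/{nm}.png",cv2.resize(np.clip(d["color"][y:y+h,x:x+w,::-1]*1.5,0,255).astype(np.uint8),None,fx=11,fy=11,interpolation=cv2.INTER_CUBIC));print("crop origin",x,y)
E
python3 view.py post1
```

```text
Traceback (most recent call last):
  File "view.py", line 5, in <module>
    s=arm.read_state();cx,cy,cz=s["position"];print(s["position"].round(2),s["contact_force"].round(1),s["gripper_width"].round(2),s["clock"],s["ee_rot"].round(4))
                                                                                                       ^^^^^^^^^^^^^^^^^^^^^^^^
AttributeError: 'float' object has no attribute 'round'
```

```bash
sed -i 's/s\["gripper_width"\].round(2)/round(s["gripper_width"],2)/' view.py; python3 view.py post1
```

```text
[ 499.21 -215.64  172.36] [ 0.4 -0.6 -0.7] 25.8 14.5333 [-0.0578  0.9983  0.     -0.    ]
crop origin 329 120
```

View pics/post1.png

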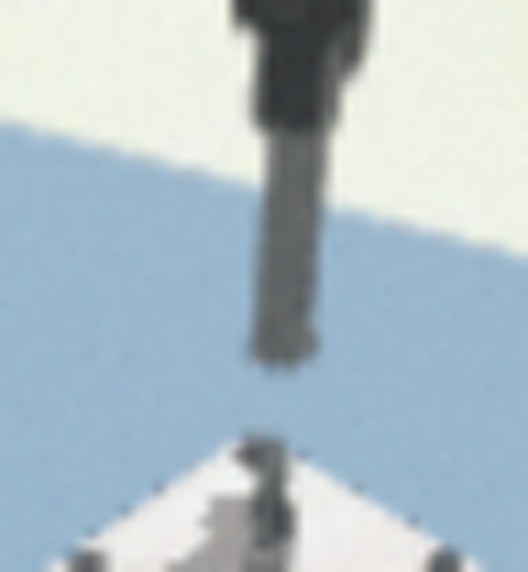

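```bash
python3 - <<'E'
from h import *
d=load("last.npz");R=d["range_z"];cx,cy,cz=499.21,-215.64,172.36
o=np.array([329,120])
for z in(92.5,98,110,130,145):print(z,((proj(d,[[cx,cy,z]])[0]-o+.5)*11-.5).round(0))
print("post",[((proj(d,[[499.1,-215.9,z]])[0]-o+.5)*11-.5).round(0).tolist() for z in(58,50,27,10)])
x,y=329,120
vv,uu=np.mgrid[y:y+52,x:x+48];c,v=ray(d,np.c_[uu.ravel(),vv.ravel()]);P=c+v*R[vv.ravel(),uu.ravel()][:,None]
th=np.radians(6.6);e=np.array([[np.cos(th),np.sin(th)],[-np.sin(th),np.cos(th)]]);q=(P[:,:2]-[cx,cy])@e.T
k=(P[:,2]>75)&(P[:,2]<150)&(abs(q[:,0])<22)&(abs(q[:,1])<25)
A=np.c_[uu.ravel()-x,vv.ravel()-y,q,P[:,2]][k]
for r in np.unique(A[:,1]):
    B=A[A[:,1]==r];print(int(r),B[:,[0,2,3,4]].round(0).astype(int).tolist())
E
```

```text
92.5 [283. 342.]
98 [284. 325.]
110 [288. 289.]
130 [293. 228.]
145 [297. 181.]
post [[275.0, 441.0], [273.0, 464.0], [268.0, 528.0], [264.0, 575.0]]
14 [[29, -5, -8, 148]]
15 [[28, -3, -8, 144], [29, -5, -9, 144]]
16 [[28, -3, -7, 141]]
17 [[24, 5, 12, 149], [25, 2, 11, 149], [28, -3, -11, 134]]
18 [[24, 5, 11, 145], [25, 2, 12, 146], [26, -1, 14, 148], [27, -4, 14, 149], [28, -3, -9, 132]]
19 [[24, 4, 13, 143], [25, 2, 11, 142], [26, -1, 12, 143], [27, -4, 12, 144], [28, -4, -8, 130]]
20 [[24, 4, 11, 138], [25, 1, 11, 139], [26, -2, 12, 140], [27, -4, 11, 140], [28, -4, -8, 126]]
21 [[24, 4, 11, 135], [25, 1, 12, 136], [26, -2, 12, 137], [27, -5, 11, 137], [28, -4, -8, 122]]
22 [[24, 4, 10, 130], [25, 1, 12, 132], [26, -2, 12, 133], [27, -5, 13, 134], [28, -4, -9, 119]]
23 [[23, 7, 9, 125], [24, 4, 12, 128], [25, 0, 13, 129], [26, -3, 13, 130], [27, -5, 13, 131], [28, -5, -8, 116]]
24 [[23, 6, 11, 123], [24, 3, 14, 126], [25, 0, 13, 126], [26, -2, 11, 125], [27, -5, 10, 125], [28, -5, -6, 113]]
25 [[23, 6, 11, 119], [24, 3, 13, 122], [25, 1, 10, 120], [26, -3, 13, 123], [27, -3, -6, 109], [28, -5, -7, 109]]
26 [[23, 6, 12, 117], [24, 3, 12, 118], [25, 0, 14, 120], [26, -3, 11, 118], [27, -3, -5, 106], [28, -6, -8, 105]]
27 [[23, 6, 12, 113], [24, 3, 12, 114], [25, 0, 12, 115], [26, -3, 13, 116], [27, -4, -3, 104]]
28 [[23, 5, 11, 109], [24, 2, 15, 112], [25, -1, 11, 111], [26, -4, 14, 114], [27, -4, -6, 99]]
29 [[23, 5, 10, 105], [24, 2, 13, 107], [25, -1, 11, 107], [26, -4, 10, 107], [27, -4, -2, 98], [28, -7, -1, 99]]
30 [[23, 5, 13, 103], [24, 2, 13, 104], [25, -2, 14, 106], [26, -4, 12, 105], [27, -6, 3, 98], [28, -9, 3, 99]]
31 [[23, 4, 12, 99], [24, 1, 13, 101], [25, -2, 13, 101], [26, -4, 12, 101], [27, -6, 6, 97], [28, -9, 3, 96]]
32 [[23, 4, 12, 95], [24, 1, 14, 98], [25, -2, 14, 98], [26, -5, 11, 97], [27, -7, 8, 95]]
```

The ring is held level just above the post: top at about 99, underside at about 93, i.e. TCP minus 79.4. The post axis is at about (499.2,-216.0). I descend to just above the cone, then feel.

Call:
apply_moves(plan=[0.5, 0, -0.0004, -0.008, 0, 0.5, 0, -0.0004, -0.016, 0, 0.5, 0, -0.0004, -0.024, 0, 0.5, 0, -0.0004, -0.03, 0, 0.5, 0, -0.0004, -0.03, 0, 0.5, 0, -0.0004, -0.03, 0, 0.5, 0, -0.0004, -0.03, 0])

```text
clock: 15.12
position: [499.3, -216.4, 142.5]
ee_rot: [-0.058, 0.998, -0.0, 0.0]
contact_force: [-0.7, 0.3, -0.6]
gripper_width: 25.5
```

```bash
python3 view.py post2
```

```text
[ 499.19 -216.26  142.59] [-0.4 -0.4 -1.3] 25.29 15.5167 [-5.760e-02  9.983e-01 -0.000e+00  2.000e-04]
crop origin 329 128
```

View pics/post2.png

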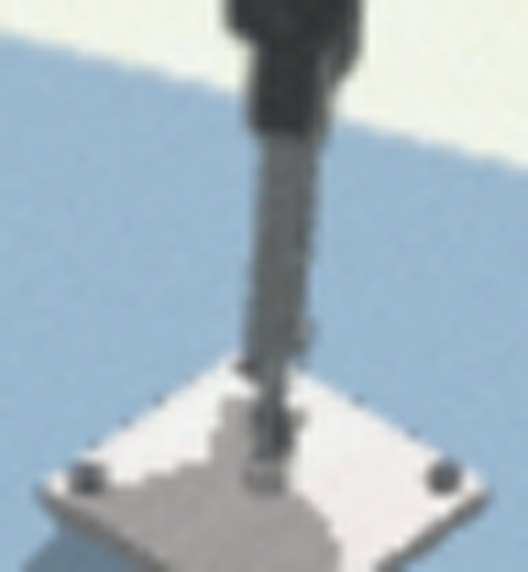

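The dark lump at the post's upper left, (245,365), is the plate's rear bolt, not the post. The ring looks in line with the post. I descend slowly over the cone.

Call:
apply_moves(plan=[0.5, 0, 0.0002, -0.001, 0, 0.5, 0, 0.0002, -0.002, 0, 0.5, 0, 0.0002, -0.003, 0, 0.5, 0, 0.0002, -0.004, 0, 0.5, 0, 0.0002, -0.005, 0, 0.5, 0, 0.0002, -0.006, 0, 0.5, 0, 0.0002, -0.007, 0, 0.5, 0, 0.0002, -0.008, 0])

```text
clock: 16.18
position: [499.2, -216.1, 134.3]
ee_rot: [-0.058, 0.998, -0.0, 0.0]
contact_force: [0.1, -0.1, -0.0]
gripper_width: 25.6
```

Call:
apply_moves(plan=[0.5, 0, 0, -0.0005, 0, 0.5, 0, 0, -0.001, 0, 0.5, 0, 0, -0.0015, 0, 0.5, 0, 0, -0.002, 0, 0.5, 0, 0, -0.0025, 0, 0.5, 0, 0, -0.003, 0, 0.5, 0, 0, -0.003, 0])

```text
clock: 16.77
position: [499.6, -216.4, 131.7]
ee_rot: [-0.058, 0.998, -0.0, 0.0]
contact_force: [1.2, -2.1, 1.3]
gripper_width: 25.9
```

Light contact on the cone pushes the tool towards (+x,-y). I shift that way and go on.

Call:
apply_moves(plan=[0.5, 0.0003, -0.0004, 0, 0, 0.5, 0.0005, -0.0008, 0, 0, 0.5, 0.0005, -0.0008, 0, 0, 0.5, 0.0005, -0.0008, 0, 0])

```text
clock: 17.1
position: [499.6, -216.8, 131.3]
ee_rot: [-0.058, 0.998, 0.0, -0.0]
contact_force: [0.2, -1.1, 0.3]
gripper_width: 25.5
```

Call:
apply_moves(plan=[0.5, 0, 0, -0.0005, 0, 0.5, 0, 0, -0.001, 0, 0.5, 0, 0, -0.0015, 0, 0.5, 0, 0, -0.002, 0, 0.5, 0, 0, -0.002, 0])

```text
clock: 17.52
position: [499.8, -217.1, 129.6]
ee_rot: [-0.058, 0.998, -0.0, 0.0]
contact_force: [1.4, -2.5, 0.6]
gripper_width: 25.7
```

Call:
apply_moves(plan=[0.5, 0.0003, -0.0004, 0, 0, 0.5, 0.0005, -0.0008, 0, 0, 0.5, 0.0005, -0.001, 0, 0, 0.5, 0.0005, -0.001, 0, 0, 0.5, 0.0005, -0.001, 0, 0])

```text
clock: 17.93
position: [499.9, -217.7, 129.0]
ee_rot: [-0.058, 0.998, 0.0, -0.0]
contact_force: [0.7, -0.4, -1.3]
gripper_width: 25.5
```

Call:
apply_moves(plan=[0.5, 0, 0, -0.0005, 0, 0.5, 0, 0, -0.001, 0, 0.5, 0, 0, -0.0015, 0, 0.5, 0, 0, -0.002, 0, 0.5, 0, 0, -0.002, 0])

```text
clock: 18.35
position: [500.0, -217.7, 127.2]
ee_rot: [-0.058, 0.998, 0.0, -0.0]
contact_force: [-0.3, -0.5, -1.3]
gripper_width: 25.3
```

On the cylinder, with no side force. Continuing down.

Call:
apply_moves(plan=[0.5, 0, 0, -0.001, 0, 0.5, 0, 0, -0.002, 0, 0.5, 0, 0, -0.003, 0, 0.5, 0, 0, -0.004, 0, 0.5, 0, 0, -0.005, 0, 0.5, 0, 0, -0.006, 0, 0.5, 0, 0, -0.007, 0, 0.5, 0, 0, -0.007, 0])

```text
clock: 19.02
position: [500.0, -217.8, 120.1]
ee_rot: [-0.058, 0.998, 0.0, -0.0]
contact_force: [0.3, -0.9, -1.1]
gripper_width: 25.9
```

Call:
apply_moves(plan=[0.5, 0, 0, -0.0005, 0, 0.5, 0, 0, -0.001, 0, 0.5, 0, 0, -0.0015, 0, 0.5, 0, 0, -0.002, 0, 0.5, 0, 0, -0.0025, 0, 0.5, 0, 0, -0.003, 0, 0.5, 0, 0, -0.003, 0])

```text
clock: 19.6
position: [500.2, -217.9, 117.4]
ee_rot: [-0.058, 0.998, -0.0, 0.0]
contact_force: [0.1, -0.9, -1.3]
gripper_width: 25.6
```

Call:
apply_moves(plan=[0.5, 0, 0, -0.0006, 0, 0.5, 0, 0, -0.0012, 0, 0.5, 0, 0, -0.0018, 0, 0.5, 0, 0, -0.0024, 0, 0.5, 0, 0, -0.003, 0, 0.5, 0, 0, -0.0036, 0, 0.5, 0, 0, -0.004, 0, 0.5, 0, 0, -0.004, 0])

```text
clock: 20.27
position: [500.3, -218.1, 113.6]
ee_rot: [-0.058, 0.998, -0.0, 0.0]
contact_force: [-0.0, -3.4, 1.0]
gripper_width: 25.6
```

Call:
apply_moves(plan=[0.5, 0, 0, -0.0005, 0, 0.5, 0, 0, -0.001, 0, 0.5, 0, 0, -0.0015, 0, 0.5, 0, 0, -0.002, 0, 0.5, 0, 0, -0.0025, 0, 0.5, 0, 0, -0.003, 0, 0.5, 0, 0, -0.003, 0])

```text
clock: 20.85
position: [500.4, -218.3, 111.1]
ee_rot: [-0.058, 0.998, -0.0, 0.0]
contact_force: [-1.5, -3.6, 4.2]
gripper_width: 25.8
```

Call:
apply_moves(plan=[0.5, 0, 0, -0.0005, 0, 0.5, 0, 0, -0.001, 0, 0.5, 0, 0, -0.0015, 0, 0.5, 0, 0, -0.002, 0, 0.5, 0, 0, -0.0025, 0, 0.5, 0, 0, -0.003, 0, 0.5, 0, 0, -0.003, 0])

```text
clock: 21.43
position: [500.4, -218.4, 108.5]
ee_rot: [-0.058, 0.998, -0.001, 0.0]
contact_force: [-1.7, -3.6, 6.5]
gripper_width: 25.3
```

The catches are engaged at 6.5 N. The side force of -3.6 in y asks for a small shift.

Call:
apply_moves(plan=[0.5, -0.0002, -0.0003, 0, 0, 0.5, -0.0003, -0.0006, -0.0005, 0, 0.5, -0.0003, -0.0006, -0.001, 0, 0.5, -0.0003, -0.0006, -0.0015, 0, 0.5, -0.0003, -0.0006, -0.002, 0, 0.5, -0.0003, -0.0006, -0.002, 0])

```text
clock: 21.93
position: [500.0, -218.5, 106.0]
ee_rot: [-0.058, 0.998, -0.0, 0.0]
contact_force: [-0.2, -2.4, 4.9]
gripper_width: 25.7
```

Call:
apply_moves(plan=[0.5, 0, 0, -0.0005, 0, 0.5, 0, 0, -0.001, 0, 0.5, 0, 0, -0.0015, 0, 0.5, 0, 0, -0.002, 0, 0.5, 0, 0, -0.002, 0])

```text
clock: 22.35
position: [500.1, -218.5, 103.6]
ee_rot: [-0.058, 0.998, -0.0, 0.0]
contact_force: [-0.4, -2.5, 4.3]
gripper_width: 25.6
```

Call:
apply_moves(plan=[0.5, 0, -0.0002, -0.0005, 0, 0.5, 0, -0.0003, -0.001, 0, 0.5, 0, -0.0003, -0.0015, 0, 0.5, 0, -0.0003, -0.002, 0, 0.5, 0, -0.0003, -0.002, 0])

```text
clock: 22.77
position: [499.3, -218.2, 100.3]
ee_rot: [-0.057, 0.998, 0.001, -0.001]
contact_force: [-0.3, -0.6, -0.5]
gripper_width: 25.6
```

```bash
python3 view.py post3
```

```text
[ 499.35 -218.43  100.95] [ 1.1 -0.1 -1.8] 25.75 23.1667 [-5.750e-02  9.983e-01  4.000e-04 -6.000e-04]
crop origin 328 138
```

View pics/post3.png

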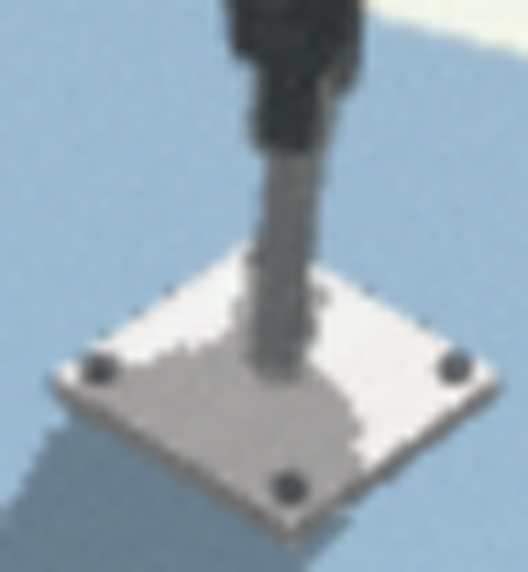

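The catch force vanished, so the leaves have snapped over the ring. I feel for the boss.

Call:
apply_moves(plan=[0.5, 0, 0, -0.0004, 0, 0.5, 0, 0, -0.0008, 0, 0.5, 0, 0, -0.0012, 0, 0.5, 0, 0, -0.0012, 0, 0.5, 0, 0, -0.0012, 0])

```text
clock: 23.58
position: [499.8, -218.8, 100.3]
ee_rot: [-0.058, 0.998, -0.0, 0.0]
contact_force: [0.2, -0.6, -0.1]
gripper_width: 25.7
```

Call:
apply_moves(plan=[0.5, 0, 0, -0.0003, 0, 0.5, 0, 0, -0.0006, 0, 0.5, 0, 0, -0.0006, 0, 0.5, 0, 0, -0.0006, 0])

```text
clock: 23.92
position: [499.9, -218.8, 99.9]
ee_rot: [-0.058, 0.998, -0.0, 0.0]
contact_force: [-1.1, 0.4, 0.6]
gripper_width: 25.2
```

Call:
apply_moves(plan=[0.5, 0, 0, -0.0003, 0, 0.5, 0, 0, -0.0006, 0, 0.5, 0, 0, -0.0006, 0, 0.5, 0, 0, -0.0006, 0])

```text
clock: 24.25
position: [500.0, -218.8, 99.8]
ee_rot: [-0.058, 0.998, -0.0, 0.0]
contact_force: [-1.7, 0.7, 4.2]
gripper_width: 25.6
```

Call:
apply_moves(plan=[0.5, 0, 0, -0.0003, 0, 0.5, 0, 0, -0.0003, 0, 0.5, 0, 0, -0.0003, 0])

```text
clock: 24.5
position: [500.1, -218.8, 99.7]
ee_rot: [-0.058, 0.998, -0.0, 0.0]
contact_force: [-1.3, 1.0, 7.3]
gripper_width: 25.5
```

Seated: 7.3 N at TCP z 99.7, with the expected height at 99.4. I ease off and open to the light squeeze.

Call:
apply_moves(plan=[0.45, 0, 0, 0.0004, 0, 0.4, 0, 0, 0.0006, 0, 0.35, 0, 0, 0.0006, 0, 0.3, 0, 0, 0.0006, 0, 0.25, 0, 0, 0.0006, 0, 0.2, 0, 0, 0.0006, 0, 0.15, 0, 0, 0.0006, 0, 0.12, 0, 0, 0.0006, 0])

```text
clock: 25.17
position: [499.7, -218.7, 98.9]
ee_rot: [-0.058, 0.998, 0.0, -0.0]
contact_force: [-0.1, -0.4, -0.5]
gripper_width: 37.8
```

```bash
python3 view.py post4; python3 legs.py 500 -218.7 6.6 24 90
```

```text
[ 499.82 -218.74   99.31] [-0.7 -0.1 -1. ] 37.65 25.5667 [-0.0576  0.9983  0.      0.    ]
crop origin 328 138
98 zmin [25.4 25.7 26.3 26.5 26.5 26.6]
24.0 +y 16 x [-7.9 -2.4  6. ] y [ 3.6 15.8 19.8]
36.0 +y 15 x [-5.9 -0.   6.4] y [13.1 15.6 21.1]
36.0 -y 7 x [-6.1 -4.7 -2.4] y [-15.4 -12.2 -10.1]
48.0 +y 12 x [-5.6 -0.9  4. ] y [14.2 16.1 18.8]
48.0 -y 7 x [-4.5 -2.1 -1.1] y [-19.  -13.2  -9.9]
60.0 +y 15 x [-5.3  1.1  5.6] y [12.8 17.5 20.5]
72.0 +y 13 x [-4.3 -0.3  5.4] y [14.4 16.7 20.7]
84.0 +y 7 x [-5.3  0.2  6.4] y [15.  16.3 17.7]
```

View pics/post4.png

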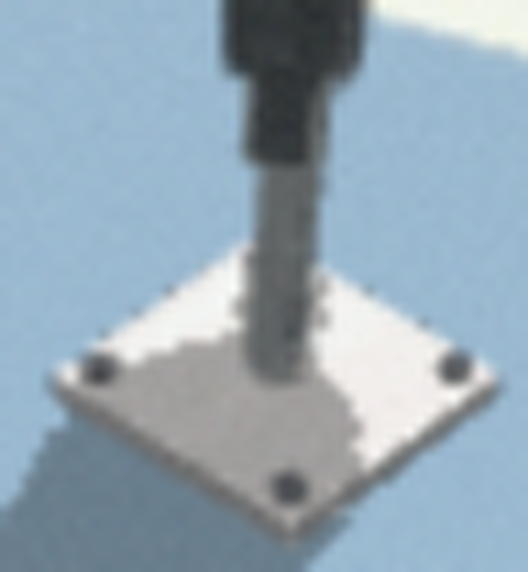

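The legs are open around the ring. I lift straight up, slowly at first.

Call:
apply_moves(plan=[0.12, 0, 0, 0.001, 0, 0.12, 0, 0, 0.003, 0, 0.12, 0, 0, 0.006, 0, 0.12, 0, 0, 0.01, 0, 0.12, 0, 0, 0.014, 0, 0.12, 0, 0, 0.018, 0, 0.12, 0, 0, 0.022, 0])

```text
clock: 26.2
position: [500.0, -218.8, 122.0]
ee_rot: [-0.058, 0.998, -0.0, 0.0]
contact_force: [0.5, -0.4, -1.5]
gripper_width: 37.7
```

Call:
apply_moves(plan=[0.12, 0, 0, 0.008, 0, 0.12, 0, 0, 0.02, 0, 0.12, 0, 0, 0.032, 0, 0.12, 0, 0, 0.044, 0, 0.12, 0, 0, 0.052, 0, 0.12, 0, 0, 0.052, 0, 0.12, 0, 0, 0.052, 0])

```text
clock: 26.78
position: [499.9, -218.7, 173.7]
ee_rot: [-0.057, 0.998, 0.0, 0.001]
contact_force: [-0.3, -0.0, -1.0]
gripper_width: 37.7
```

```bash
python3 view.py post5;python3 - <<'E'
from h import *
d=load("last.npz");R=d["range_z"];p=proj(d,[[499.5,-216,23]])[0];print(p)
x,y=int(p[0])-7,int(p[1])-14
vv,uu=np.mgrid[y:y+22,x:x+15];c,v=ray(d,np.c_[uu.ravel(),vv.ravel()]);P=c+v*R[vv.ravel(),uu.ravel()][:,None]
k=(P[:,2]>14)&(np.hypot(P[:,0]-499.5,P[:,1]+216)<16)
A=np.c_[uu.ravel()-x,vv.ravel()-y,P][k]
for r in np.unique(A[:,1]):print(int(r),A[A[:,1]==r][:,[0,2,3,4]].round(0).astype(int).tolist())
cv2.imwrite("pics/ringhome.png",cv2.resize(np.clip(d["color"][y-5:y+25,x-8:x+24,::-1]*1.5,0,255).astype(np.uint8),None,fx=18,fy=18,interpolation=cv2.INTER_CUBIC))
E
```

```text
[ 499.64 -218.72  172.85] [-0.2 -0.9 -2.3] 37.84 27.1833 [-5.760e-02  9.983e-01  1.000e-04 -5.000e-04]
crop origin 330 119
[352.69629518 168.53139219]
6 [[8, 502, -219, 54], [9, 498, -218, 55]]
7 [[8, 500, -214, 54], [9, 498, -219, 51]]
8 [[8, 500, -215, 49], [9, 497, -215, 50]]
9 [[8, 499, -214, 47], [9, 497, -215, 46]]
10 [[7, 503, -216, 40], [8, 499, -215, 42], [9, 496, -214, 44]]
11 [[7, 502, -214, 37], [8, 499, -214, 39], [9, 496, -216, 38]]
12 [[7, 502, -215, 33], [8, 499, -215, 34], [9, 496, -215, 35]]
13 [[6, 506, -219, 25], [7, 502, -215, 29], [8, 498, -213, 32], [9, 494, -212, 34], [10, 493, -216, 31]]
14 [[5, 508, -214, 24], [6, 504, -213, 26], [7, 501, -214, 26], [8, 498, -213, 28], [9, 494, -213, 30], [10, 493, -217, 27]]
15 [[6, 503, -210, 24], [7, 499, -208, 27], [8, 497, -210, 26], [9, 494, -213, 25], [10, 491, -214, 25]]
16 [[6, 503, -211, 20], [7, 499, -208, 24], [8, 496, -209, 24], [9, 493, -210, 24], [10, 491, -214, 21]]
17 [[7, 500, -212, 16], [8, 497, -214, 16], [9, 494, -214, 17]]
```

View pics/ringhome.png

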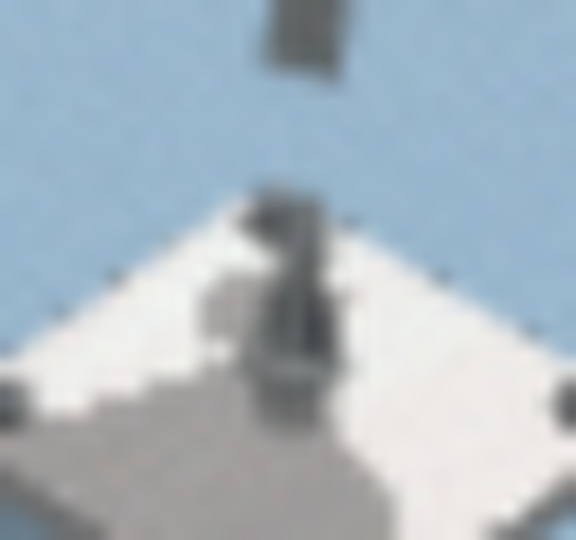

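Ring home: side face z 20–25, top at about 25–26, level on the boss under the catches, and the tongs are clear. I take the tongs back to the stand.

Call:
apply_moves(plan=[0.12, -0.0006, 0.015, 0, 0, 0.12, -0.002, 0.048, 0, 2, 0.12, -0.0034, 0.084, 0, 4, 0.12, -0.0049, 0.12, 0, 6, 0.12, -0.0064, 0.156, 0, 8, 0.12, -0.0078, 0.192, 0, 10, 0.12, -0.0092, 0.228, 0, 12, 0.12, -0.0106, 0.264, 0, 13.6])

```text
clock: 27.85
position: [488.9, 46.9, 173.4]
ee_rot: [-0.176, 0.984, -0.0, 0.0]
contact_force: [1.0, -0.4, -0.8]
gripper_width: 37.5
```

Call:
apply_moves(plan=[0.12, -0.0015, 0.035, 0, 0, 0.12, -0.0028, 0.067, 0, 0, 0.12, -0.0038, 0.092, 0, 0, 0.12, -0.0046, 0.112, 0, 0, 0.12, -0.005, 0.1222, 0, 0, 0.12, -0.0055, 0.126, 0, 0, 0.12, -0.0055, 0.126, 0, 0, 0.12, -0.0055, 0.126, 0, 0])

```text
clock: 28.52
position: [483.5, 170.5, 173.1]
ee_rot: [-0.175, 0.985, -0.0, -0.0]
contact_force: [0.1, 0.2, -1.9]
gripper_width: 37.7
```

```bash
python3 st.py 6; python3 legs.py 484 171.2 20.2 75 140;python3 - <<'E'
from h import *
d=load("last.npz");x,y,w,h=250,160,100,130
cv2.imwrite("pics/back.png",cv2.resize(cv2.convertScaleAbs(d["color"][y:y+h,x:x+w,::-1],alpha=1.7),None,fx=4.5,fy=4.5,interpolation=cv2.INTER_CUBIC))
E
```

```text
[[483.55 170.45 173.15   0.12   0.17  -1.86  37.69]
 [483.6  170.2  173.2   -0.3    0.75   0.09  37.69]
 [483.68 170.13 173.27   0.06  -0.23  -1.06  37.62]
 [483.76 170.16 173.33   0.37   0.12  -1.41  37.73]
 [483.78 170.25 173.38   0.13  -0.8   -0.17  37.29]
 [483.8  170.38 173.37   0.97  -1.31  -0.27  37.63]]
28.7667 [-0.17  0.98 -0.   -0.  ] [ 0.66  0.25 -0.35  0.   -0.97 -1.87] mean [483.69 170.26 173.28   0.22  -0.22  -0.78  37.61]
70 zmin [ 95.2  97.5  97.6  98.5  99.5 100.2]
87.0 +y 4 x [-1.5  1.9  5.6] y [15.3 16.9 17.7]
99.0 +y 17 x [-4.2  0.6  5.5] y [14.6 16.7 18.7]
111.0 +y 16 x [-4.4  0.4  5.3] y [15.  16.8 18.5]
111.0 -y 5 x [-5.2 -5.1 -5. ] y [-13.2  -9.7  -9.5]
123.0 +y 14 x [-4.6  0.3  5.1] y [15.  17.7 19.4]
135.0 +y 9 x [-4.6  0.1  4.9] y [16.  18.2 19.7]
```

View pics/back.png

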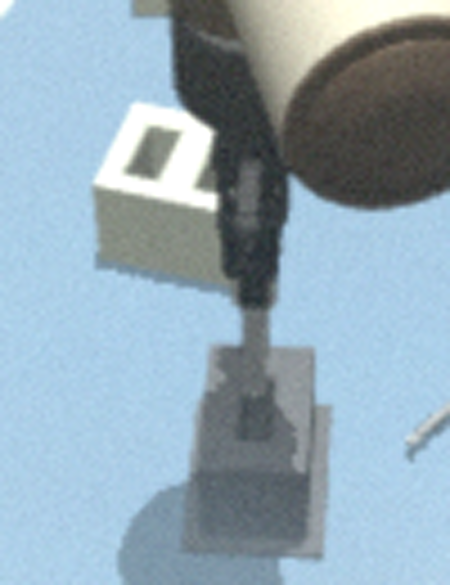

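The tongs hang over the slot, within 1 mm in x and y. Descending.

Call:
apply_moves(plan=[0.12, 0.0002, 0.0006, -0.01, 0, 0.12, 0.0002, 0.0006, -0.02, 0, 0.12, 0.0002, 0.0006, -0.03, 0, 0.12, 0.0002, 0.0006, -0.04, 0, 0.12, 0.0002, 0.0006, -0.05, 0, 0.12, 0.0002, 0.0006, -0.05, 0])

```text
clock: 29.37
position: [482.4, 170.9, 120.4]
ee_rot: [-0.175, 0.985, -0.001, -0.003]
contact_force: [-0.6, 0.4, -0.5]
gripper_width: 37.4
```

Call:
apply_moves(plan=[0.12, 0, 0, -0.006, 0, 0.12, 0, 0, -0.012, 0, 0.12, 0, 0, -0.018, 0, 0.12, 0, 0, -0.024, 0, 0.12, 0, 0, -0.029, 0, 0.12, 0, 0, -0.033, 0, 0.12, 0, 0, -0.034, 0, 0.12, 0, 0, -0.034, 0])

```text
clock: 30.03
position: [483.8, 171.8, 89.0]
ee_rot: [-0.175, 0.984, -0.0, -0.0]
contact_force: [0.3, 0.1, -0.8]
gripper_width: 37.7
```

Call:
apply_moves(plan=[0.12, 0, 0, -0.001, 0, 0.12, 0, 0, -0.0015, 0, 0.12, 0, 0, -0.002, 0, 0.12, 0, 0, -0.0025, 0, 0.12, 0, 0, -0.003, 0, 0.12, 0, 0, -0.003, 0])

```text
clock: 30.53
position: [483.9, 171.9, 86.3]
ee_rot: [-0.175, 0.984, 0.0, 0.0]
contact_force: [-0.7, 0.0, -0.7]
gripper_width: 37.8
```

Call:
apply_moves(plan=[0.12, 0, 0, -0.0004, 0, 0.12, 0, 0, -0.0008, 0, 0.12, 0, 0, -0.0012, 0, 0.12, 0, 0, -0.0016, 0, 0.12, 0, 0, -0.002, 0, 0.12, 0, 0, -0.002, 0])

```text
clock: 31.03
position: [483.9, 171.9, 84.2]
ee_rot: [-0.175, 0.984, -0.0, -0.0]
contact_force: [-0.3, -0.6, -1.2]
gripper_width: 37.7
```

Call:
apply_moves(plan=[0.12, 0, 0, -0.0004, 0, 0.12, 0, 0, -0.0008, 0, 0.12, 0, 0, -0.0012, 0, 0.12, 0, 0, -0.0012, 0])

```text
clock: 31.37
position: [484.0, 171.9, 83.4]
ee_rot: [-0.175, 0.984, -0.0, 0.0]
contact_force: [-0.9, -0.5, 0.5]
gripper_width: 37.4
```

Call:
apply_moves(plan=[0.12, 0, 0, -0.0004, 0, 0.12, 0, 0, -0.0006, 0, 0.12, 0, 0, -0.0006, 0])

```text
clock: 31.62
position: [484.5, 172.1, 83.2]
ee_rot: [-0.176, 0.984, 0.0, 0.001]
contact_force: [-0.4, -0.6, 5.0]
gripper_width: 37.7
```

Standing on the slot's bottom: 5 N at z 83.2, the same height as at pick-up. I ease off, open slowly, then fully.

Call:
apply_moves(plan=[0.1, 0, 0, 0.0005, 0, 0.07, 0, 0, 0.0005, 0, 0.04, 0, 0, 0.0005, 0, 0, 0, 0, 0.0005, 0, -0.1, 0, 0, 0.0005, 0, -0.3, 0, 0, 0.0005, 0, -0.6, 0, 0, 0.0005, 0, -1, 0, 0, 0.0005, 0])

```text
clock: 32.28
position: [483.9, 171.8, 82.9]
ee_rot: [-0.175, 0.984, -0.0, -0.0]
contact_force: [-0.0, 0.1, -0.3]
gripper_width: 77.9
```

Call:
apply_moves(plan=[-1, 0, 0, 0, 0, -1, 0, 0, 0, 0, -1, 0, 0, 0, 0, -1, 0, 0, 0.01, 0, -1, 0, 0, 0.03, 0, -1, 0, 0, 0.06, 0])

```text
clock: 32.78
position: [482.4, 170.9, 142.1]
ee_rot: [-0.175, 0.985, -0.001, -0.003]
contact_force: [0.7, 0.4, -0.6]
gripper_width: 85.3
```

Call:
apply_moves(plan=[-1, 0, 0, 0.02, 0, -1, 0, 0, 0.05, 0, -1, 0, 0, 0.085, 0, -1, 0, 0, 0.1, 0, -1, -0.02, -0.03, 0.1, 0, -1, -0.04, -0.06, 0.1, 0, -1, -0.06, -0.09, 0.1, 0, -1, -0.06, -0.12, 0.1, 0])

```text
clock: 33.45
position: [420.7, 50.3, 244.0]
ee_rot: [-0.176, 0.984, 0.001, 0.0]
contact_force: [0.3, -0.1, 0.1]
gripper_width: 85.5
```

Call:
apply_moves(plan=[-1, 0, -0.04, 0, 0, -1, 0, -0.08, 0, 0, -1, 0, -0.12, 0, 0, -1, 0, -0.15, 0, 0, -1, 0, -0.17, 0, 0, -1, 0, -0.17, 0, 0, -1, 0, -0.17, 0, 0])

```text
clock: 34.03
position: [423.7, -119.0, 243.6]
ee_rot: [-0.174, 0.985, -0.0, 0.0]
contact_force: [0.6, 0.4, -0.1]
gripper_width: 85.5
```

```bash
python3 - <<'E'
from h import *
print(arm.read_state()["clock"],arm.read_state()["position"])
T=arm.get_image("top");S=arm.get_image("side");np.savez("t9.npz",**T);np.savez("s9.npz",**S)
cv2.imwrite("pics/endt.png",T["color"][:,:,::-1]);
a=cv2.resize(cv2.convertScaleAbs(S["color"][140:290,250:400,::-1],alpha=1.5),None,fx=4,fy=4,interpolation=cv2.INTER_CUBIC);cv2.imwrite("pics/ends.png",a)
def cl(d,cx,cy,yaw,z):
    p=proj(d,[[cx,cy,z]])[0].astype(int);vv,uu=np.mgrid[p[1]-35:p[1]+35,p[0]-35:p[0]+35]
    c,v=ray(d,np.c_[uu.ravel(),vv.ravel()]);P=c+v*d["range_z"][vv.ravel(),uu.ravel()][:,None]
    th=np.radians(yaw);e=np.array([[np.cos(th),np.sin(th)],[-np.sin(th),np.cos(th)]]);return np.c_[(P[:,:2]-[cx,cy])@e.T,P[:,2]]
for n,d in(("top",T),("side",S)):
    q=cl(d,484,171.7,20.2,100)
    for lo,hi in((128,145),(108,127),(80,108)):
        k=(q[:,2]>lo)&(q[:,2]<hi)&(abs(q[:,0])<30)&(abs(q[:,1])<35)
        if k.sum():print(n,lo,k.sum(),"z",np.median(q[k,2]).round(1),"x",np.percentile(q[k,0],[2,98]).round(1),"y",np.percentile(q[k,1],[2,98]).round(1))
    q=cl(d,499.3,-216,0,23);r=np.hypot(q[:,0],q[:,1]);k=(q[:,2]>18)&(q[:,2]<30)&(r<14);print(n,"ring",k.sum(),"xr",np.percentile(q[k,0],[2,98]).round(1),"yr",np.percentile(q[k,1],[2,98]).round(1),"z",np.percentile(q[k,2],[50,90]).round(1))
E
```

```text
34.0333 [ 423.6707228  -119.03694203  243.57077213]
top 128 88 z 135.3 x [-11.    9.2] y [-0.9 20.2]
top 108 48 z 118.4 x [-11.2   8.9] y [-17.2  22.7]
top 80 7 z 102.1 x [-11.5  -1.4] y [-15.2  22.8]Traceback (most recent call last):
  File "<stdin>", line 15, in <module>
    return _quantile_unchecked(
        a, q, axis, out, overwrite_input, method, keepdims, weights)
    return _ureduce(a,
                    func=_quantile_ureduce_func,
    ...<5 lines>...
                    overwrite_input=overwrite_input,
                    method=method)
    r = func(a, **kwargs)
    result = _quantile(arr,
                       quantiles=q,
    ...<2 lines>...
                       out=out,
                       weights=wgt)
    slices_having_nans = np.isnan(arr[-1, ...])
                                  ~~~^^^^^^^^^
IndexError: index -1 is out of bounds for axis 0 with size 0
```

View pics/ends.png

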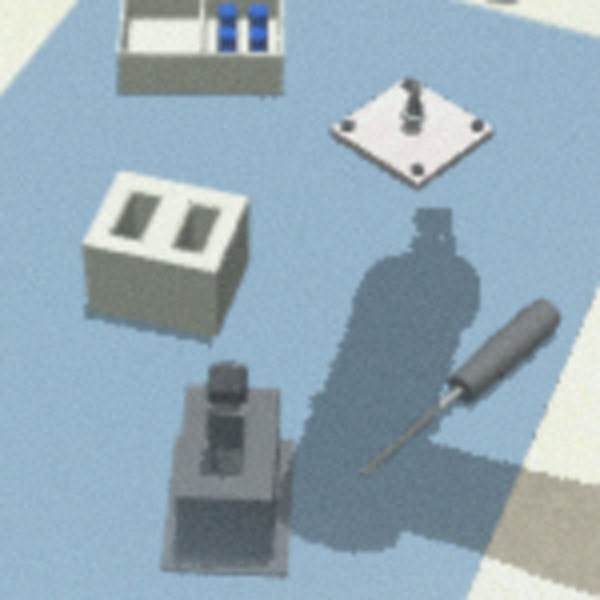

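View pics/endt.png

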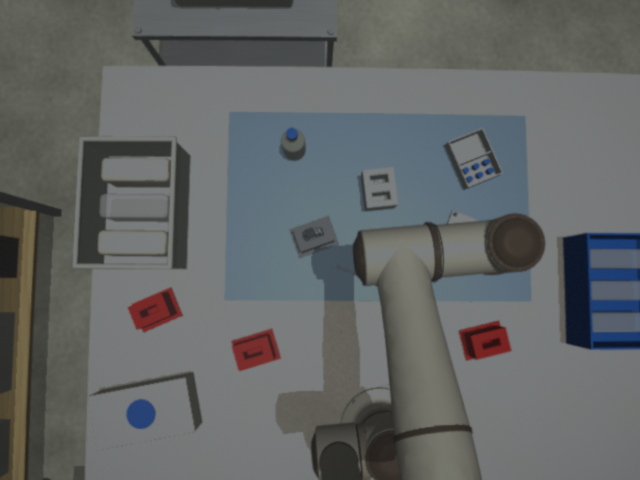

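The tongs stand upright in the stand: head top z 135.3 as at the start, about 2.5 mm off centre. The arm hides the fixture from above, so I check the ring in the side view.

```bash
python3 - <<'E'
from h import *
fr=[arm.get_image("side") for _ in range(6)];d=fr[-1];R=np.median([f["range_z"] for f in fr],0)
vv,uu=np.mgrid[150:190,335:372];c,v=ray(d,np.c_[uu.ravel(),vv.ravel()]);P=c+v*R[vv.ravel(),uu.ravel()][:,None]
k=(P[:,2]>17)&(P[:,2]<27.5)&(np.hypot(P[:,0]-499.3,P[:,1]+216)<14);Q=P[k]
print(len(Q),"x",np.percentile(Q[:,0],[0,100]).round(1),"y",np.percentile(Q[:,1],[0,100]).round(1),"z",np.percentile(Q[:,2],[5,50,95]).round(1))
im=np.mean([f["color"] for f in fr],0)[150:185,335:372]
cv2.imwrite("pics/endring.png",cv2.resize(np.clip(im[...,::-1]*1.3,0,255).astype(np.uint8),None,fx=15,fy=15,interpolation=cv2.INTER_CUBIC))
s=arm.read_state();print(s["clock"],s["joint_vel"].round(3))
E
```

```text
15 x [491.4 508.7] y [-218.  -209.6] z [20.6 24.9 26.2]
34.4333 [-0.007  0.002  0.001  0.002 -0.     0.   ]
```

View pics/endring.png

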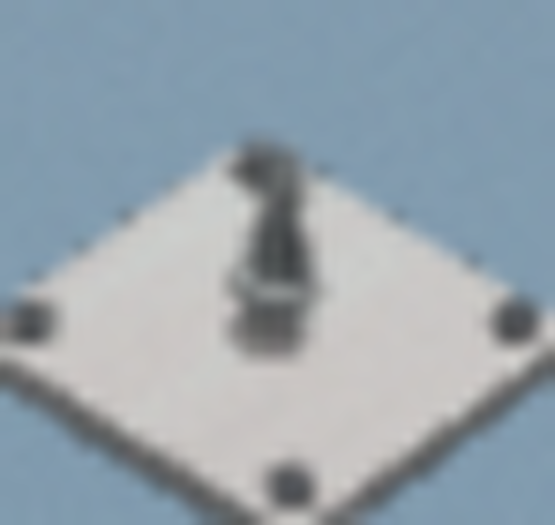

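The ring sits level at the foot of the post at (270,320), side face and top at z≈20–26, spanning x 491–509 (centre about 500). Handing in.

```bash
python3 -c "
from bench import arm
print(arm.job_done())"
```

```text
the job is handed in; nothing more can be done
None
```

I fetched the spacer with the tongs and put it fully home on the boss. The tongs are back in the grey stand, and I handed the job in at about 34 s of the 70 s; no verdict was reported.

- **Route:** I took the tongs out of the grey stand and felt the bottom of the near pocket at 5.8 N. The depth image showed the ring there and the solid plug in the far pocket. I rose 2 mm, squeezed, lifted, and threaded the ring over the post with two small sideways corrections. It passed the catches at about 6.5 N and met the boss at about 7 N. After that I let go and stood the tongs back in their slot.
- **Last checks, spacer:** it sits level with its surface at z 20–26 mm under the catches, centred within about 1 mm. The tongs are clear of it.
- **Last checks, tongs:** they stand upright with the head top at z 135 mm, as at the start, about 2.5 mm off the slot centre.
- **Last checks, robot:** it was clear of everything and nearly still.
- **What disagreed:**
    - The finger opening on the gripped spacer read 25.5 mm, where the text implies about 30 mm. Depth images confirmed the spacer was in the tongs.
    - The tool sat about 2.7 mm further in -y over the post than the camera position suggested. I corrected this by feel.
- **Not checked:** I did not measure the plug and bystanders again. They look in place in the last pictures, where the pockets are too dark to show the plug itself.

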